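# Make up two calibration kits for the bench analyser

### The arm

A 6-joint arm with a two-finger parallel gripper is mounted at the origin on the work surface. World frame = base frame: x ahead of the robot, y to its left, z up, the work surface at z = 0. Lengths are in m, angles in degrees, forces in N, time in s.
With the tool pointing down it reaches from about 0.375 to 0.9 m from the base axis. Payload 3.1 kg.
Tool frame: the origin (TCP) lies midway between the tips of the shut fingers; the grasp point (between the pads) lies 19 mm behind it; x points along the fingers, z is the direction in which the jaws open and shut, and the axes are right-handed (so a half turn about x gives the same grasp; the last joint's range is limited). The gripper opens to 87 mm and grips with 3 to 60 N. Pads are 19 mm wide; open, the fingers measure 117 mm over their backs; the gripper's body (75 mm by 190 mm) begins 51 mm behind the grasp point.
Start: joints at [-78.696, 30.224, 82.088, -0, 67.689, -10.227], TCP at [0.229, -0.581, 0.223] pointing down, gripper open.
Joint ranges: [-176.69, 176.69], [-43.24, 126.21], [12.49, 139.97], [-82, 262], [0, 151.66], [-163.58, 163.58]. Speed limits (degrees/s): [159.86, 159.86, 180, 180, 180, 180].

### API

Orientations are given as a 3x3 rotation matrix whose columns are the frame's x, y, z axes.
In Python, from rig import * gives the robot as it stands.
- The arm moves only by the tool play_rows, never from a script. Its argument "rows" is a list that holds one entry, the list of rows, each a list of 7 numbers: the shift along the tool's x, y, z in m, then the turn, a rotation vector about the tool's x, y, z in degrees, then the finger opening in m, from 0 to 0.087. A call has 1 to 12 rows; each row is the pose to reach, as a shift and turn from the pose commanded when the call began, along the tool's axes at that moment; what a row does not reach only later rows make up. A row lasts 1/10 s, in which the tool goes at most 50 mm and 8.59 degrees, less where a joint would pass 70% of its speed; a pose out of reach is approached as far as the arm can. A call with a gripper value outside its range is refused whole. The fingers move at their own pace and stop on an object; the grip force is fixed at half the most. Time passes only in rows, so rows that repeat a pose let the fingers close. It gives the time, the measured TCP pose, the force and the opening at its end, in the units of the state.
- read_state(): the state, without advancing time (a new reading comes with each control period).
- capture(name): name is "scene" or "side" or "wrist"; returns a dict with "pixels" (480x640x3 uint8, red, green, blue), "intrinsics" (3x3 intrinsics, pixels), "rvec" (rotation vector, rad) and "tvec" (3), from world to camera coordinates, as OpenCV has them. Camera axes: x right, y down, z forward; pixel columns grow to the right and rows downward; lengths in m; the calibration is good to about 2 mm. A picture is of the moment at which its call begins. There is no depth.
- hand_in(): hands the job in, once; it reports no verdict.
Trained networks look in the newest picture that a camera, given by its name, has taken for a name from the list of things; names that differ only in an ending like _2 or _b are one class to them, and where a whole thing is asked for, a point or a joint stands for the part that bears it (a point fixed in the world has none). Each returns a list of dicts, best first, with "p" (0 to 1); they miss things now and then, are a little off and sometimes report something else, mostly with a low value. They report only what shows in the picture. A call takes as long as a camera call. They do not tell look-alikes from the thing itself.
- trace(camera, target): "mask" (480x640 bool, what is visible of it) and "at" ([column, row] in pixels, amid what is visible of it).
The state is a dict: "time_s": time; "joint_positions": joint angles; "qvel": joint speeds; "tau": joint torques, N m; "position": TCP position; "tcp_rot": TCP orientation; "force": force on the tool from outside, world axes, zero at the start; "moment": the same for the moment, N m; "opening": opening from 0.0 (shut) to 1.0 (fully open).
Only numpy, scipy, OpenCV 4.12 (cv2) and the standard library are available. Lean on these libraries where they do the work, as an engineer would, in place of code of your own. Each camera call takes 0.05 s, during which the arm holds its last target.

### The job

Make up two kits from the stock on the bench. Blue tray: stand the orange tapered cup in the middle of the white-lined bay, with the white tapered sleeve nested loosely in it, narrow end down (let it settle in under its own weight, never press it home or it jams), and the amber red-capped vial in the middle of the black-lined bay; yellow tray: the brass puck in the middle of the white-lined bay and the green block flat in the middle of the black-lined bay. Leave everything upright and let go, and do not shift the dark steel puck or the blue-capped vial, which belong to no kit.

Things in the scene. Friction and masses are not known exactly. Their poses are not given: they have to be found in the camera images.
- tray_blue: Blue plastic kit tray, fixed, 90 mm (its x) by 180 mm (its y), floor 4 mm thick, rim 12 mm high and 4 mm thick, a 6 mm divider of the same height across the middle. Two bays about 82 by 83 mm: the white-lined one centred at tray y = +44.5 mm, the black-lined one at y = -44.5 mm (both x = 0). Origin: centre of the underside, on the table top (z = 0); z up.
- tray_yellow: Yellow plastic kit tray, fixed, 90 mm (its x) by 180 mm (its y), floor 4 mm thick, rim 12 mm high and 4 mm thick, a 6 mm divider of the same height across the middle. Two bays about 82 by 83 mm: the white-lined one centred at tray y = -44.5 mm, the black-lined one at y = +44.5 mm (both x = 0). Origin: centre of the underside, on the table top (z = 0); z up.
- holder_center (a point): Orange tapered holder cup, loose, open at the top, standing on its narrow end: 52 mm high; outside a cone from 34 mm diameter at the foot to 58 mm at 40 mm height, then a straight collar of 58 mm diameter up to the rim; wall 3 mm, floor 5 mm; mouth about 52 mm wide. About 90 g. Point: on its axis, half-way up (26 mm above its foot); z up along the axis.
- sleeve_center (a point): White tapered sleeve, loose, a tube standing on its narrow end: 70 mm high; outside a cone from 34 mm diameter at the foot to 46 mm at 21 mm height, then straight, 46 mm, to the top; about 60 g. Nested loosely, its foot rests on the taper in the orange cup 12 to 13 mm above the cup's foot and about 30 mm of it stand above the cup's rim. Point: on its axis, half-way up (35 mm above its foot); z up.
- brass_mid (a point): Brass-coloured solid round puck, loose, standing on its flat end: 36 mm diameter, 36 mm high, about 300 g. Point: its centre, half-way up (18 mm); z along its axis.
- block_mid (a point): Green metal setting block, loose, 60 mm (its x) by 24 mm (its y) by 34 mm high, about 140 g. Point: its centre, half-way up (17 mm); z up.
- amber_mid (a point): Amber-brown sample vial with a red cap and a blank white band, loose, upright: 30 mm diameter, 60 mm high with the cap, about 50 g. Point: its centre, half-way up (30 mm); z up along the axis.
- steelpuck_mid (a point): Dark grey steel puck of the same size as the brass one (36 mm diameter, 36 mm high), loose, standing among the stock; belongs to no kit and stays where it is. Point: its centre, half-way up (18 mm).
- clearvial_mid (a point): Clear-grey sample vial with a blue cap, of the same size as the amber one (30 mm diameter, 60 mm high), loose, standing between the trays; belongs to no kit and stays where it is. Point: its centre, half-way up (30 mm).
Things that resemble listed ones, but are neither listed nor needed, are in the scene too. Of the things that look like the part that bears holder_center, the middle-sized one is meant. Of the things that look like the part that bears amber_mid, the smaller one is meant.

How it is judged:
By the outcome, as a careful person would: the job done as asked, in the order asked, and still so for the second after the job is handed in, with the robot touching nothing.
It also fails if it takes over 144 s, if anything falls off the work surface, if the arm or the gripper's body presses on something with over 40 N, if the wrist force passes 120 N, or if a joint passes its speed limit or range.

## Working session

There is one attempt and no reset: what is moved stays moved. The work goes in short steps, Python scripts to look and compute and a tool call to move; the robot and the scene stay as the last step left them, time stands still between calls to the robot, and variables do not carry over. Pictures are saved under pics/ and viewed, and the job is handed in when it is done.

Besides the shell and the picture viewer there is one more tool, called after "Request:" as name([rows], argument=value, ...), one row to a line, values as JSON. play_rows: Moves the arm, as the interface text tells. Its arguments: {"type":"object","properties":{"rows":{"type":"array"}},"required":["rows"]}

```bash
ls; mkdir -p pics; cat > h.py <<'E'
from rig import *
import numpy as np, cv2
def snap(c,fn=None):
    d=capture(c)
    if fn: cv2.imwrite('pics/'+fn,cv2.cvtColor(d['pixels'],cv2.COLOR_RGB2BGR))
    return d
def ray(d,uv):
    K=np.array(d['intrinsics']);R=cv2.Rodrigues(np.array(d['rvec'],float))[0];t=np.array(d['tvec'],float).ravel()
    v=R.T@np.linalg.inv(K)@np.array([uv[0],uv[1],1.]);return -R.T@t,v
def atz(d,uv,z):
    o,v=ray(d,uv);return o+v*(z-o[2])/v[2]
def proj(d,P):
    return cv2.projectPoints(np.array(P,float).reshape(-1,3),np.array(d['rvec'],float),np.array(d['tvec'],float),np.array(d['intrinsics'],float),None)[0].reshape(-1,2)
E
python3 - <<'E'
from h import *
for c in('scene','side','wrist'):
    d=snap(c,c+'0.png'); o,v=ray(d,(320,240)); print(c,o,v,np.array(d['intrinsics'])[0,0])
s=read_state();print(s)
E
```

```text
pics
scene [ 1.12509411 -0.11593366  0.62804024] [-0.72065742  0.12653319 -0.68167824] 462.29657277874367
side [0.05595707 0.6492503  0.65568191] [ 0.44534312 -0.66832281 -0.59589101] 553.0251431165709
wrist [ 0.30556324 -0.5505891   0.38214977] [-0.28200706 -0.11244407 -0.95281497] 390.1441180994449
{'time_s': 0.15, 'joint_positions': array([-7.86937377e+01,  3.02679481e+01,  8.21396231e+01, -2.35662726e-03,
        6.76892766e+01, -1.02264290e+01]), 'qvel': array([ 0.03333453, -0.13940649, -0.19690008, -0.04518298, -0.02520197,
       -0.02536062]), 'tau': array([ 4.81241568e-04, -4.40432346e+01, -1.76842135e+01,  6.33676630e-02,
        5.52492694e-02, -9.09605797e-05]), 'position': array([ 0.2293078 , -0.5808078 ,  0.22178282]), 'tcp_rot': array([[-3.68704599e-04,  9.30202607e-01,  3.67046282e-01],
       [ 1.65004828e-03,  3.67046374e-01, -9.30201181e-01],
       [-9.99998571e-01,  2.62674633e-04, -1.67021090e-03]]), 'force': array([-0.11545496, -0.63063819, -0.35030849]), 'moment': array([ 0.01062712, -0.02648907, -0.0067322 ]), 'opening': 0.9989017604711986}
```

View pics/scene0.png

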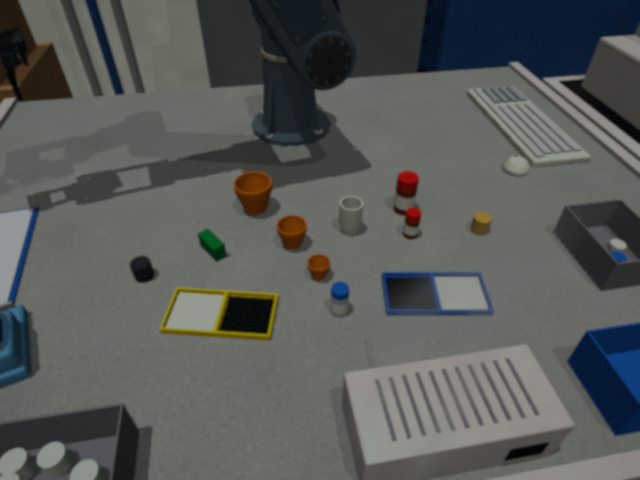

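View pics/side0.png

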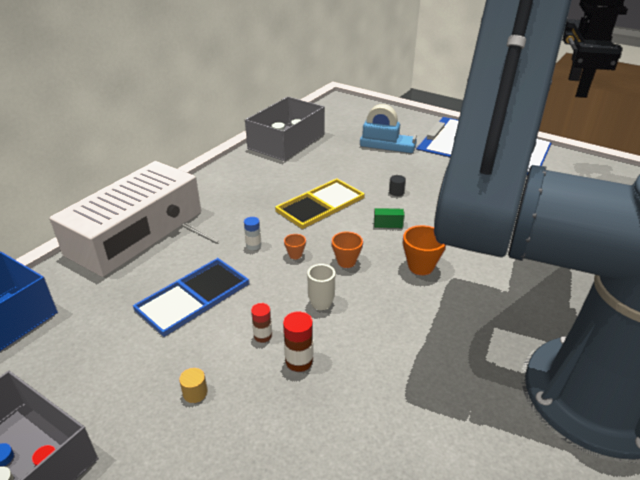

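View pics/wrist0.png

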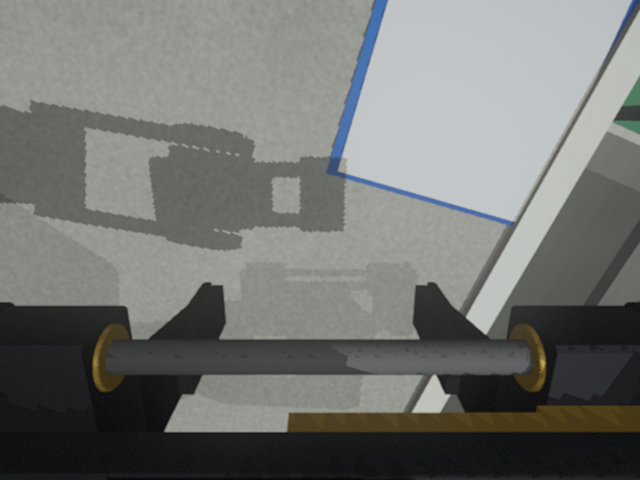

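In scene, the orange cups are at (254,193) large, (292,233) middle and (318,267) small. The middle one is meant. The red-capped vials are at (406,192) large and (412,222) small, and the small one is meant. I'll measure the sizes with the traced masks.

```bash
cat > m.py <<'E'
from h import *
import pickle
from scipy.optimize import minimize
D={c:snap(c) for c in('scene','side')}
out={}
for c in D:
    for n in('tray_blue','tray_yellow','holder_center','sleeve_center','brass_mid','block_mid','amber_mid','steelpuck_mid','clearvial_mid'):
        r=trace(c,n); out[c,n]=r
        for q in r: 
            ys,xs=np.nonzero(q['mask'])
            print(c,n,round(q['p'],2),np.round(q['at']),(xs.min(),xs.max(),ys.min(),ys.max()) if len(xs) else None, q['mask'].sum())
pickle.dump((D,out),open('m.pkl','wb'))
E
python3 m.py
python3 - <<'E'
import cv2
a=cv2.imread('pics/scene0.png')[150:300,200:520]
cv2.imwrite('pics/crop0.png',cv2.resize(a,None,fx=2.5,fy=2.5,interpolation=cv2.INTER_CUBIC))
E
```

```text
scene tray_blue 0.72 [351. 216.] (np.int64(338), np.int64(362), np.int64(196), np.int64(234)) 785
scene tray_blue 0.62 [435. 295.] (np.int64(381), np.int64(493), np.int64(272), np.int64(316)) 4534
scene tray_blue 0.6 [289. 231.] (np.int64(276), np.int64(305), np.int64(215), np.int64(249)) 820
scene tray_yellow 0.67 [221. 309.] (np.int64(159), np.int64(277), np.int64(287), np.int64(340)) 5135
scene tray_yellow 0.21 [410. 222.] (np.int64(402), np.int64(420), np.int64(207), np.int64(239)) 476
scene tray_yellow 0.18 [485. 226.] (np.int64(470), np.int64(490), np.int64(212), np.int64(235)) 390
scene tray_yellow 0.15 [139. 268.] (np.int64(130), np.int64(153), np.int64(256), np.int64(282)) 480
scene holder_center 0.96 [252. 189.] (np.int64(234), np.int64(271), np.int64(171), np.int64(214)) 1262
scene holder_center 0.94 [317. 264.] (np.int64(307), np.int64(330), np.int64(254), np.int64(280)) 505
scene holder_center 0.85 [288. 228.] (np.int64(276), np.int64(305), np.int64(215), np.int64(249)) 799
scene sleeve_center 0.77 [348. 215.] (np.int64(338), np.int64(362), np.int64(196), np.int64(234)) 
[... 1293 characters left out ...]
9)) 1093
side sleeve_center 0.15 [391. 218.] (np.int64(374), np.int64(404), np.int64(208), np.int64(227)) 588
side brass_mid 0.86 [193. 384.] (np.int64(180), np.int64(207), np.int64(369), np.int64(402)) 759
side block_mid 0.85 [391. 216.] (np.int64(374), np.int64(404), np.int64(208), np.int64(227)) 589
side amber_mid 0.89 [262. 322.] (np.int64(252), np.int64(271), np.int64(303), np.int64(342)) 683
side amber_mid 0.85 [298. 339.] (np.int64(283), np.int64(313), np.int64(311), np.int64(371)) 1635
side steelpuck_mid 0.74 [398. 187.] (np.int64(389), np.int64(405), np.int64(175), np.int64(196)) 314
side clearvial_mid 0.74 [250. 230.] (np.int64(244), np.int64(260), np.int64(217), np.int64(249)) 478
```

View pics/crop0.png

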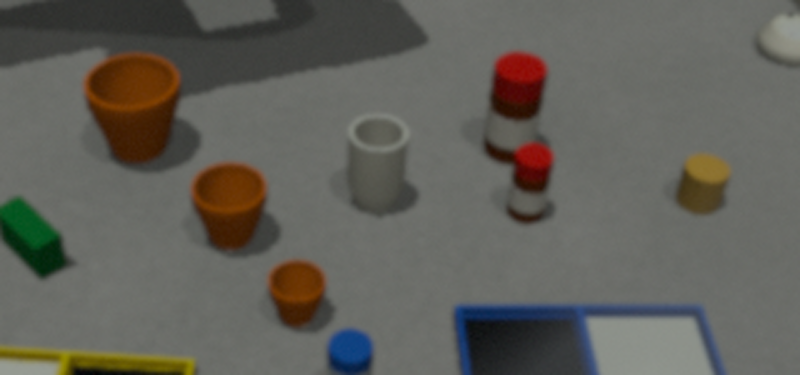

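The crop shows three cups, with the middle one at crop (230,205), and the small red-capped vial at crop (530,182). Next I fit the model silhouettes to both views.

```bash
cat > f.py <<'E'
from h import *
from scipy.optimize import minimize, least_squares
def rev(prof):
    a=np.linspace(0,2*np.pi,40,endpoint=False)
    return np.vstack([np.c_[r*np.cos(a),r*np.sin(a),0*a+z] for r,z in prof])
def box(x,y,z0,z1): return np.array([[i*x/2,j*y/2,k] for i in(-1,1) for j in(-1,1) for k in(z0,z1)])
M=dict(holder_center=rev([(.017,0),(.029,.04),(.029,.052)]),sleeve_center=rev([(.017,0),(.023,.021),(.023,.07)]),
 brass_mid=rev([(.018,0),(.018,.036)]),steelpuck_mid=rev([(.018,0),(.018,.036)]),amber_mid=rev([(.015,0),(.015,.06)]),clearvial_mid=rev([(.015,0),(.015,.06)]),
 block_mid=box(.06,.024,0,.034),tray_blue=box(.09,.18,0,.012),tray_yellow=box(.09,.18,0,.012))
def sil(d,P,S=4):
    m=np.zeros((480*S,640*S),np.uint8)
    h=cv2.convexHull(proj(d,P).astype(np.float32))
    cv2.fillConvexPoly(m,np.round((h+.5)*S).astype(np.int32),1)
    return cv2.resize(m.astype(np.float32),(640,480),interpolation=cv2.INTER_AREA)
def place(P,x,y,z=0,yaw=0):
    c,s=np.cos(yaw),np.sin(yaw);return P@np.array([[c,s,0],[-s,c,0],[0,0,1]])+[x,y,z]
def fit(name,views,yaws=(0,),z=0,x0=None):
    P=M[name]
    if x0 is None:
        x0=np.mean([atz(d,np.argwhere(m).mean(0)[::-1],P[:,2].max()/2+z)[:2] for d,m in views],0)
    ms=[m.astype(np.float32) for _,m in views]
    best=None
    def cost(p):
        c=0
        for (d,_),m in zip(views,ms):
            s=sil(d,place(P,p[0],p[1],z,p[2] if len(p)>2 else 0)); c+=1-np.minimum(s,m).sum()/np.maximum(s,m).sum()
        return c/len(views)
    for y in yaws:
        if len(yaws)>1: p0=np.r_[x0,y]; sx=np.array([[0,0,0],[.01,0,0],[0,.01,0],[0,0,.2]])
        else: p0=np.array(x0); sx=np.array([[0,0],[.01,0],[0,.01]])
        r=minimize(cost,p0,method='Nelder-Mead',options=dict(initial_simplex=p0+sx,xatol=1e-4,fatol=1e-4,maxfev=150))
        if best is None or r.fun<best.fun: best=r
    return best.x,best.fun
E
cat > f1.py <<'E'
from f import *; import pickle
D,o=pickle.load(open('m.pkl','rb'))
pick={'tray_blue':(1,0),'tray_yellow':(0,0),'holder_center':(2,0),'sleeve_center':(0,0),'brass_mid':(0,0),'block_mid':(0,0),'amber_mid':(1,0),'steelpuck_mid':(0,0),'clearvial_mid':(0,0)}
for n,(i,j) in pick.items():
    ma,mb=o['scene',n][i]['mask'],o['side',n][j]['mask']
    yaws=np.arange(0,np.pi,np.pi/6) if n[:2] in('tr','bl') else (0,)
    va,vb=(D['scene'],ma),(D['side'],mb)
    r=fit(n,[va,vb],yaws)
    a=fit(n,[va],yaws);b=fit(n,[vb],yaws)
    f=lambda r:(np.round(r[0][:2],4),np.round(np.degrees(r[0][2:]),1),round(r[1],3))
    print(n,*f(r),'|',*f(a),'|',*f(b))
E
time python3 f1.py
```

```text
tray_blue [0.637  0.1749] [-10.5] 0.047 | [0.6356 0.1744] [-10.] 0.016 | [0.6396 0.1751] [169.9] 0.033
tray_yellow [ 0.6156 -0.197 ] [-14.8] 0.045 | [ 0.6144 -0.1974] [-14.6] 0.015 | [ 0.6188 -0.1963] [164.8] 0.032
holder_center [ 0.4647 -0.0555] [] 0.084 | [ 0.462  -0.0567] [] 0.058 | [ 0.4661 -0.0563] [] 0.07
sleeve_center [0.443  0.0642] [] 0.077 | [0.4389 0.0647] [] 0.044 | [0.4432 0.0656] [] 0.043
brass_mid [0.4879 0.3245] [] 0.12 | [0.4857 0.3245] [] 0.068 | [0.4903 0.3244] [] 0.1
block_mid [ 0.4583 -0.2094] [30.7] 0.118 | [ 0.4525 -0.2111] [30.1] 0.094 | [ 0.4592 -0.2095] [32.4] 0.062
amber_mid [0.4785 0.1807] [] 0.115 | [0.4742 0.1808] [] 0.063 | [0.4794 0.1809] [] 0.072
steelpuck_mid [ 0.5018 -0.3339] [] 0.121 | [ 0.4988 -0.3355] [] 0.067 | [ 0.5019 -0.3308] [] 0.112
clearvial_mid [6.448e-01 3.000e-04] [] 0.105 | [6.409e-01 6.000e-04] [] 0.063 | [0.6449 0.0011] [] 0.082
real	0m51.268s
user	1m18.239s
sys	0m10.373s
```

```bash
python3 - <<'E'
from h import *; import pickle
D,o=pickle.load(open('m.pkl','rb'))
d,e=D['scene'],D['side']
# big cup, small cup, big vial : rim centre rays -> triangulate mask centroids
def tri(ma,mb):
    A=[];b=[]
    for d,m in((D['scene'],ma),(D['side'],mb)):
        ys,xs=np.nonzero(m);o_,v=ray(d,((xs.min()+xs.max())/2,(ys.min()+ys.max())/2));v/=np.linalg.norm(v)
        Q=np.eye(3)-np.outer(v,v);A.append(Q);b.append(Q@o_)
        w=(xs.max()-xs.min()+1)
        dist=None
    X=np.linalg.solve(sum(A),sum(b)); return X
def wid(d,m,X):
    ys,xs=np.nonzero(m);o_,_=ray(d,(0,0));return (xs.max()-xs.min()+1)*np.linalg.norm(X-o_)/np.array(d['intrinsics'])[0,0]
for n,i,j in(('holder_center',0,2),('holder_center',2,0),('holder_center',1,1),('amber_mid',0,1),('amber_mid',1,0)):
    a,b=o['scene',n][i]['mask'],o['side',n][j]['mask'];X=tri(a,b);print(n,X.round(3),wid(d,a,X).round(3),wid(e,b,X).round(3))
E
```

```text
holder_center [ 0.34  -0.12   0.043] 0.08 0.08
holder_center [ 0.464 -0.056  0.031] 0.058 0.058
holder_center [ 0.557 -0.018  0.024] 0.043 0.044
amber_mid [0.399 0.193 0.046] 0.055 0.047
amber_mid [0.478 0.181 0.031] 0.038 0.032
```

Both views give the middle cup a width of 58 mm, against 80 and 43 mm for its look-alikes. The small vial is about 32–38 mm wide against 47–55 mm. I'll write a planner that turns world targets into tool shifts.

```bash
cat > plan.py <<'E'
# usage: plan.py x y z yaw(deg of jaw axis z)  -> shift/turn from commanded pose ; 'set' stores it
import sys,json,os,numpy as np
C=json.load(open('cmd.json')) if os.path.exists('cmd.json') else dict(p=[.229,-.581,.223],yaw=float(np.degrees(np.arctan2(-.9302,.36705))))
def R(y):
    y=np.radians(y);z=np.array([np.cos(y),np.sin(y),0]);x=np.array([0,0,-1.]);return np.c_[x,np.cross(z,x),z]
if sys.argv[1]=='to':
    x,y,z=map(float,sys.argv[2:5]);yaw=float(sys.argv[5]) if len(sys.argv)>5 else C['yaw']
    print('shift',(R(C['yaw']).T@(np.array([x,y,z])-C['p'])).round(4),'turn x',round(-(yaw-C['yaw']),2))
elif sys.argv[1]=='did': # shift x y z turn -> update
    s=np.array(list(map(float,sys.argv[2:5])));t=float(sys.argv[5]) if len(sys.argv)>5 else 0
    C['p']=list(map(float,R(C['yaw'])@s+C['p']));C['yaw']-=t;json.dump(C,open('cmd.json','w'));print(np.round(C['p'],4),C['yaw'])
elif sys.argv[1]=='chk':
    from rig import read_state
    s=read_state();T=s['tcp_rot'];print('t',round(s['time_s'],2),'meas',s['position'].round(4),'yaw',np.degrees(np.arctan2(T[1,2],T[0,2])).round(2),'cmd',np.round(C['p'],4),round(C['yaw'],2),'F',s['force'].round(1),'open',round(s['opening']*87,1),'j',s['joint_positions'].round(0))
E
python3 plan.py to 0.4655 -0.056 0.15
```

```text
shift [ 0.073   0.4127 -0.4015] turn x -0.0
```

Request:
play_rows([
  [[0.006, 0.034, -0.033, 0, 0, 0, 0.087], [0.012, 0.069, -0.067, 0, 0, 0, 0.087], [0.018, 0.103, -0.1, 0, 0, 0, 0.087], [0.024, 0.138, -0.134, 0, 0, 0, 0.087], [0.03, 0.172, -0.167, 0, 0, 0, 0.087], [0.036, 0.206, -0.2, 0, 0, 0, 0.087], [0.043, 0.241, -0.234, 0, 0, 0, 0.087], [0.049, 0.275, -0.267, 0, 0, 0, 0.087], [0.055, 0.31, -0.301, 0, 0, 0, 0.087], [0.061, 0.344, -0.334, 0, 0, 0, 0.087], [0.067, 0.378, -0.368, 0, 0, 0, 0.087], [0.073, 0.413, -0.401, 0, 0, 0, 0.087]],
])

```text
time_s: 2.35
position: [0.4671, -0.055, 0.1496]
tcp_rot: [[0.001, 0.93, 0.367], [-0.0, 0.367, -0.93], [-1.0, 0.001, 0.001]]
force: [0.7, -0.8, 0.2]
opening: 1.001
```

Request:
play_rows([
  [[0, 0, 0, 0, 0, 0, 0.087], [0, 0, 0, 0, 0, 0, 0.087]],
])

```text
time_s: 2.55
position: [0.4667, -0.0557, 0.1495]
tcp_rot: [[-0.0, 0.929, 0.37], [-0.0, 0.37, -0.929], [-1.0, -0.0, 0.0]]
force: [0.4, 0.5, -0.9]
opening: 1.004
```

```bash
python3 plan.py did .073 .413 -.401; python3 plan.py chk; python3 - <<'E'
from f import *
d=snap('wrist','w1.png')
s=read_state()
for q in trace('wrist','holder_center'):
    m=q['mask'];ys,xs=np.nonzero(m);print(q['p'],q['at'],xs.min(),xs.max(),ys.min(),ys.max(),m.sum())
    print(fit('holder_center',[(d,m)]))
E
```

```text
[ 0.466  -0.0564  0.15  ] -68.46617670111208
t 2.55 meas [ 0.4667 -0.0557  0.1495] yaw -68.26 cmd [ 0.466  -0.0564  0.15  ] -68.47 F [ 0.4  0.5 -0.9] open 87.3 j [-20.  25. 108.  -0.  47.  48.]
0.74 [560.4, 94.6] 437 639 0 225 28769
(array([ 0.62597417, -0.13692673]), np.float64(0.6913419961929321))
0.71 [318.2, 91.9] 287 349 58 124 3292
(array([ 0.54658404, -0.02138577]), np.float64(0.5361682176589966))
0.7 [318.2, 241.3] 277 358 198 279 5195
(array([ 0.46467304, -0.05510029]), np.float64(0.046428680419921875))
0.56 [332.6, 397.0] 284 384 374 425 3466
(array([ 0.3487974 , -0.11839816]), np.float64(0.5081281065940857))
```

View pics/w1.png

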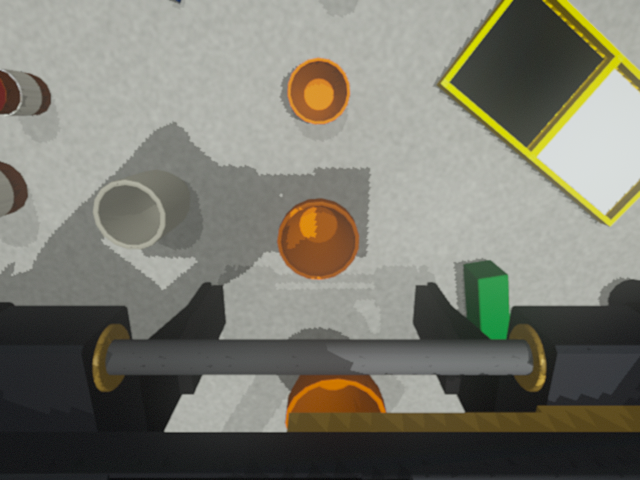

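Request:
play_rows([
  [[0.02, -0.001, -0.001, 0, 0, 0, 0.087], [0.045, -0.001, -0.001, 0, 0, 0, 0.087], [0.07, -0.001, -0.001, 0, 0, 0, 0.087], [0.09, -0.001, -0.001, 0, 0, 0, 0.087], [0.107, -0.001, -0.001, 0, 0, 0, 0.087], [0.117, -0.001, -0.001, 0, 0, 0, 0.087], [0.123, -0.001, -0.001, 0, 0, 0, 0.087], [0.123, -0.001, -0.001, 0, 0, 0, 0.087], [0.123, -0.001, -0.001, 0, 0, 0, 0.07], [0.123, -0.001, -0.001, 0, 0, 0, 0.063], [0.123, -0.001, -0.001, 0, 0, 0, 0.05], [0.123, -0.001, -0.001, 0, 0, 0, 0.05]],
])

```text
time_s: 3.85
position: [0.4654, -0.0562, 0.027]
tcp_rot: [[0.001, 0.93, 0.367], [-0.0, 0.367, -0.93], [-1.0, 0.001, 0.001]]
force: [-0.7, -0.4, 0.3]
opening: 0.722
```

Request:
play_rows([
  [[0, 0, 0, 0, 0, 0, 0.05], [0, 0, 0, 0, 0, 0, 0.05], [0, 0, 0, 0, 0, 0, 0.05], [0, 0, 0, 0, 0, 0, 0.05]],
])

```text
time_s: 4.25
position: [0.4653, -0.0561, 0.0268]
tcp_rot: [[0.0, 0.93, 0.367], [-0.0, 0.367, -0.93], [-1.0, 0.0, 0.0]]
force: [-0.2, 1.4, 5.9]
opening: 0.652
```

```bash
python3 plan.py did .123 -.001 -.001; python3 plan.py chk;python3 plan.py to .6441 .2186 .13
```

```text
[ 0.4647 -0.0558  0.027 ] -68.46617670111208
t 4.25 meas [ 0.4653 -0.0561  0.0268] yaw -68.47 cmd [ 0.4647 -0.0558  0.027 ] -68.47 F [-0.2  1.4  5.9] open 56.7 j [-21.  39. 113.   0.  28.  48.]
shift [-0.103   0.2676 -0.1894] turn x -0.0
```

Request:
play_rows([
  [[-0.005, 0, 0, 0, 0, 0, 0.05], [-0.02, 0, 0, 0, 0, 0, 0.05], [-0.04, 0, 0, 0, 0, 0, 0.05], [-0.065, 0, 0, 0, 0, 0, 0.05], [-0.085, 0, 0, 0, 0, 0, 0.05], [-0.098, 0, 0, 0, 0, 0, 0.05], [-0.103, 0, 0, 0, 0, 0, 0.05]],
])

```text
time_s: 4.95
position: [0.4656, -0.0564, 0.1307]
tcp_rot: [[0.002, 0.93, 0.367], [-0.001, 0.367, -0.93], [-1.0, 0.002, 0.001]]
force: [-0.6, -0.5, -1.4]
opening: 0.654
```

Request:
play_rows([
  [[0, 0.012, -0.008, 0, 0, 0, 0.05], [0, 0.033, -0.023, 0, 0, 0, 0.05], [0, 0.06, -0.042, 0, 0, 0, 0.05], [0, 0.087, -0.062, 0, 0, 0, 0.05], [0, 0.114, -0.081, 0, 0, 0, 0.05], [0, 0.141, -0.1, 0, 0, 0, 0.05], [0, 0.168, -0.119, 0, 0, 0, 0.05], [0, 0.195, -0.138, 0, 0, 0, 0.05], [0, 0.221, -0.156, 0, 0, 0, 0.05], [0, 0.245, -0.173, 0, 0, 0, 0.05], [0, 0.261, -0.184, 0, 0, 0, 0.05], [0, 0.268, -0.189, 0, 0, 0, 0.05]],
])

```text
time_s: 6.15
position: [0.6452, 0.2196, 0.1282]
tcp_rot: [[-0.001, 0.93, 0.369], [0.0, 0.369, -0.93], [-1.0, -0.001, -0.0]]
force: [-1.0, -0.8, -0.1]
opening: 0.657
```

```bash
python3 plan.py did -.103 .268 -.189; python3 plan.py chk;python3 - <<'E'
from f import *
d=snap('wrist','w2.png'); snap('side','s2.png')
for q in trace('wrist','tray_blue')[:1]:
    m=q['mask'];ys,xs=np.nonzero(m);print(q['p'],xs.min(),xs.max(),ys.min(),ys.max())
E
```

```text
[0.6446 0.2183 0.13  ] -68.46617670111208
t 6.15 meas [0.6452 0.2196 0.1282] yaw -68.37 cmd [0.6446 0.2183 0.13  ] -68.47 F [-1.  -0.8 -0.1] open 57.2 j [ 9. 41. 78.  0. 62. 78.]
0.58 239 498 148 337
```

View pics/w2.png

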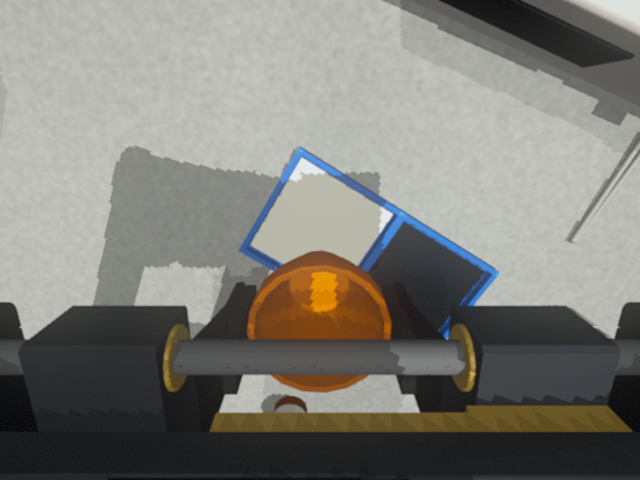

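View pics/s2.png

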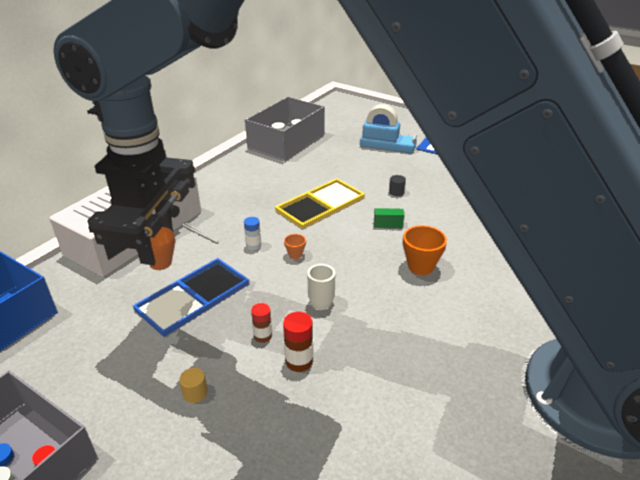

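The wrist view shows the cup held. The blue tray corners are at about (300,149), (497,272) and (240,250), so I'll use those to cross-check the tray pose.

```bash
python3 - <<'E'
from f import *
d=snap('wrist')
A,B,C=[atz(d,u,.012)[:2] for u in((300,149),(497,272),(240,250))]
print(A,B,C,np.linalg.norm(A-B),np.linalg.norm(A-C))
P=place(box(.09,.18,.012,.012),.637,.1749,0,np.radians(-10.3));print(np.unique(P.round(4),axis=0),proj(d,np.unique(P.round(4),axis=0)).round(0))
s=read_state();print(s['position'],s['force'])
E
```

```text
[0.69465674 0.25224579] [0.66435868 0.07947468] [0.60860872 0.26771312] 0.17540760299862984 0.08742711137754834
[[0.5766 0.0944 0.012 ]
 [0.6088 0.2715 0.012 ]
 [0.6652 0.0783 0.012 ]
 [0.6974 0.2554 0.012 ]] [[428. 358.]
 [235. 248.]
 [499. 272.]
 [297. 144.]]
[0.64391795 0.21716281 0.12873877] [-0.3727273  -0.17588759 -1.70335413]
```

Request:
play_rows([
  [[0.01, 0, 0, 0, 0, 0, 0.05], [0.03, 0, 0, 0, 0, 0, 0.05], [0.052, 0, 0, 0, 0, 0, 0.05], [0.072, 0, 0, 0, 0, 0, 0.05], [0.086, 0, 0, 0, 0, 0, 0.05], [0.093, 0, 0, 0, 0, 0, 0.05], [0.097, 0, 0, 0, 0, 0, 0.05], [0.098, 0, 0, 0, 0, 0, 0.05], [0.0985, 0, 0, 0, 0, 0, 0.05]],
])

```text
time_s: 7.25
position: [0.6457, 0.218, 0.0318]
tcp_rot: [[0.002, 0.93, 0.367], [0.0, 0.367, -0.93], [-1.0, 0.002, 0.0]]
force: [0.2, 0.7, -0.2]
opening: 0.653
```

Request:
play_rows([
  [[0, 0, 0, 0, 0, 0, 0.06], [0, 0, 0, 0, 0, 0, 0.065], [0, 0, 0, 0, 0, 0, 0.07], [0, 0, 0, 0, 0, 0, 0.076], [0, 0, 0, 0, 0, 0, 0.08], [0, 0, 0, 0, 0, 0, 0.08]],
])

```text
time_s: 7.85
position: [0.6451, 0.218, 0.0311]
tcp_rot: [[0.0, 0.93, 0.367], [0.0, 0.367, -0.93], [-1.0, 0.0, 0.0]]
force: [-0.1, -0.2, -0.3]
opening: 0.902
```

Request:
play_rows([
  [[-0.01, 0, 0, 0, 0, 0, 0.08], [-0.03, 0, 0, 0, 0, 0, 0.08], [-0.06, 0, 0, 0, 0, 0, 0.08], [-0.09, 0, 0, 0, 0, 0, 0.08], [-0.118, 0, 0, 0, 0, 0, 0.08], [-0.118, 0, 0, 0, 0, 0, 0.08]],
])

```text
time_s: 8.45
position: [0.6485, 0.2187, 0.155]
tcp_rot: [[0.011, 0.93, 0.367], [0.002, 0.367, -0.93], [-1.0, 0.011, 0.002]]
force: [0.9, -0.7, 0.7]
opening: 0.916
```

```bash
python3 plan.py did -.0195 0 0; python3 plan.py chk;python3 plan.py to .4425 .0642 .15; python3 - <<'E'
from f import *
d=snap('wrist','w3.png');cands=[(d,q) for q in trace('wrist','holder_center')]
b=snap('side'); 
for q in trace('wrist','holder_center')[:2]: print(q['at'],fit('holder_center',[(d,q['mask'])],z=.004))
for q in trace('side','holder_center')[:4]: print(q['at'],fit('holder_center',[(b,q['mask'])],z=.004))
E
```

```text
[0.6446 0.2183 0.1495] -68.46617670111208
t 8.45 meas [0.6485 0.2187 0.155 ] yaw -68.46 cmd [0.6446 0.2183 0.1495] -68.47 F [ 0.9 -0.7  0.7] open 79.7 j [ 9. 39. 77.  0. 64. 78.]
shift [-0.0005 -0.2446  0.0692] turn x -0.0
[320.1, 243.4] (array([0.6453818 , 0.21889991]), np.float64(0.035632431507110596))
[294.1, 244.3] (array([ 0.55828234, -0.01853124]), np.float64(0.5044842958450317))
[169.2, 291.1] (array([0.64758243, 0.21840722]), np.float64(0.040135204792022705))
[424.0, 247.4] (array([ 0.33897012, -0.11178178]), np.float64(0.44325733184814453))
```

View pics/w3.png

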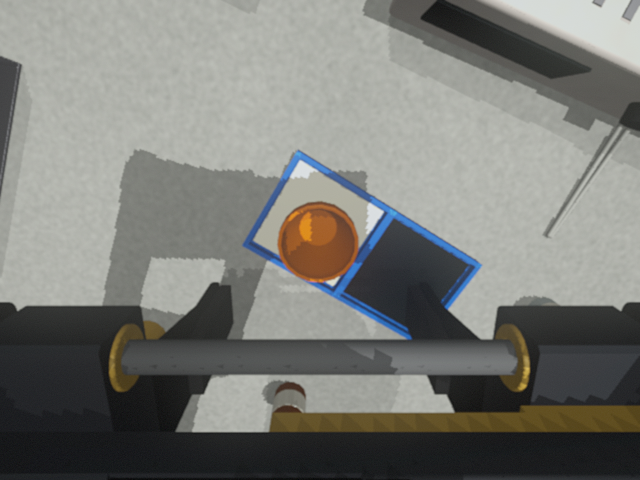

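The cup stands in the white bay, centred to within 2 mm. Next is the sleeve.

Request:
play_rows([
  [[0, -0.012, 0.003, 0, 0, 0, 0.087], [0, -0.042, 0.012, 0, 0, 0, 0.087], [0, -0.082, 0.023, 0, 0, 0, 0.087], [0, -0.122, 0.034, 0, 0, 0, 0.087], [0, -0.162, 0.045, 0, 0, 0, 0.087], [0, -0.202, 0.057, 0, 0, 0, 0.087], [0, -0.232, 0.065, 0, 0, 0, 0.087], [0, -0.244, 0.0685, 0, 0, 0, 0.087], [0, -0.244, 0.0685, 0, 0, 0, 0.087], [0, -0.244, 0.0685, 0, 0, 0, 0.087], [0, -0.244, 0.0685, 0, 0, 0, 0.087]],
])

```text
time_s: 9.8
position: [0.4452, 0.0651, 0.149]
tcp_rot: [[0.002, 0.93, 0.368], [0.0, 0.368, -0.93], [-1.0, 0.002, 0.001]]
force: [0.4, 1.2, 0.3]
opening: 0.999
```

```bash
python3 plan.py did 0 -.244 .0685; python3 plan.py chk; python3 - <<'E'
from f import *
d=snap('wrist','w4.png')
for q in trace('wrist','sleeve_center')[:2]: print(q['p'],q['at'],fit('sleeve_center',[(d,q['mask'])]))
E
```

```text
[0.4428 0.0651 0.1495] -68.46617670111208
t 9.8 meas [0.4452 0.0651 0.149 ] yaw -68.43 cmd [0.4428 0.0651 0.1495] -68.47 F [0.4 1.2 0.3] open 86.9 j [ -6.  24. 111.   0.  45.  62.]
0.61 [316.8, 248.2] (array([0.4420456 , 0.06577179]), np.float64(0.12991094589233398))
0.59 [173.7, 130.5] (array([0.47711389, 0.16838409]), np.float64(0.5278112888336182))
```

View pics/w4.png

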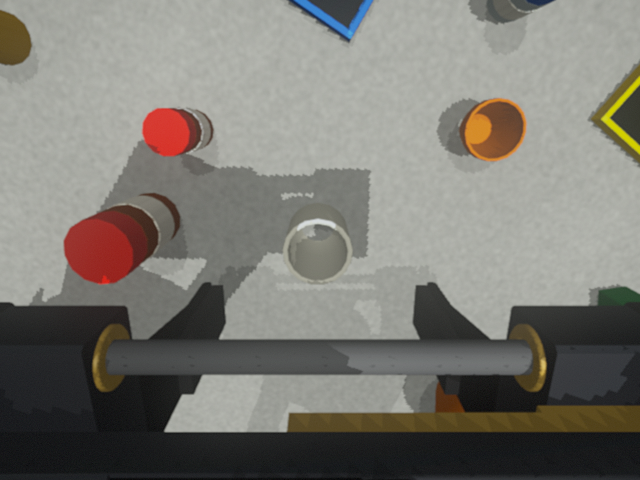

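The sleeve at (318,248) is centred between the fingers, and the fit agrees. I descend and grip.

Request:
play_rows([
  [[0.02, 0, 0, 0, 0, 0, 0.087], [0.045, 0, 0, 0, 0, 0, 0.087], [0.07, 0, 0, 0, 0, 0, 0.087], [0.088, 0, 0, 0, 0, 0, 0.087], [0.098, 0, 0, 0, 0, 0, 0.087], [0.1025, 0, 0, 0, 0, 0, 0.087], [0.1025, 0, 0, 0, 0, 0, 0.075], [0.1025, 0, 0, 0, 0, 0, 0.06], [0.1025, 0, 0, 0, 0, 0, 0.052], [0.1025, 0, 0, 0, 0, 0, 0.038], [0.1025, 0, 0, 0, 0, 0, 0.038], [0.1025, 0, 0, 0, 0, 0, 0.038]],
])

```text
time_s: 11.1
position: [0.4433, 0.0647, 0.0468]
tcp_rot: [[0.001, 0.93, 0.367], [-0.0, 0.367, -0.93], [-1.0, 0.001, 0.0]]
force: [0.1, -0.0, 0.3]
opening: 0.544
```

Request:
play_rows([
  [[0, 0, 0, 0, 0, 0, 0.038], [0, 0, 0, 0, 0, 0, 0.038], [0, 0, 0, 0, 0, 0, 0.038], [0, 0, 0, 0, 0, 0, 0.038]],
])

```text
time_s: 11.5
position: [0.4433, 0.0647, 0.0467]
tcp_rot: [[0.0, 0.93, 0.367], [-0.0, 0.367, -0.93], [-1.0, 0.0, 0.0]]
force: [0.4, -0.9, 4.0]
opening: 0.523
```

```bash
python3 plan.py did .1025 0 0; python3 plan.py chk; python3 plan.py to .6452 .2183 .167
```

```text
[0.4428 0.0651 0.047 ] -68.46617670111208
t 11.5 meas [0.4433 0.0647 0.0467] yaw -68.47 cmd [0.4428 0.0651 0.047 ] -68.47 F [ 0.4 -0.9  4. ] open 45.5 j [ -6.  36. 115.  -0.  29.  62.]
shift [-0.12    0.2445 -0.0682] turn x -0.0
```

Request:
play_rows([
  [[-0.005, 0, 0, 0, 0, 0, 0.038], [-0.02, 0, 0, 0, 0, 0, 0.038], [-0.045, 0, 0, 0, 0, 0, 0.038], [-0.07, 0, 0, 0, 0, 0, 0.038], [-0.095, 0, 0, 0, 0, 0, 0.038], [-0.113, 0, 0, 0, 0, 0, 0.038], [-0.12, 0, 0, 0, 0, 0, 0.038]],
])

```text
time_s: 12.2
position: [0.4439, 0.0647, 0.1682]
tcp_rot: [[0.003, 0.93, 0.367], [-0.0, 0.367, -0.93], [-1.0, 0.003, 0.001]]
force: [0.8, 0.1, -1.1]
opening: 0.523
```

Request:
play_rows([
  [[0, 0.008, -0.002, 0, 0, 0, 0.038], [0, 0.026, -0.007, 0, 0, 0, 0.038], [0, 0.052, -0.014, 0, 0, 0, 0.038], [0, 0.078, -0.022, 0, 0, 0, 0.038], [0, 0.104, -0.029, 0, 0, 0, 0.038], [0, 0.13, -0.036, 0, 0, 0, 0.038], [0, 0.156, -0.044, 0, 0, 0, 0.038], [0, 0.182, -0.051, 0, 0, 0, 0.038], [0, 0.208, -0.058, 0, 0, 0, 0.038], [0, 0.228, -0.064, 0, 0, 0, 0.038], [0, 0.239, -0.067, 0, 0, 0, 0.038], [0, 0.2445, -0.068, 0, 0, 0, 0.038]],
])

```text
time_s: 13.4
position: [0.6458, 0.2188, 0.1641]
tcp_rot: [[-0.003, 0.93, 0.368], [-0.0, 0.368, -0.93], [-1.0, -0.002, -0.001]]
force: [-0.3, -0.3, -1.3]
opening: 0.517
```

Request:
play_rows([
  [[0, 0, 0, 0, 0, 0, 0.038], [0, 0, 0, 0, 0, 0, 0.038], [0, 0, 0, 0, 0, 0, 0.038]],
])

```text
time_s: 13.7
position: [0.6449, 0.2172, 0.1662]
tcp_rot: [[-0.001, 0.93, 0.367], [-0.0, 0.367, -0.93], [-1.0, -0.001, -0.0]]
force: [0.4, -0.5, 0.1]
opening: 0.518
```

```bash
python3 plan.py did -.12 .2445 -.068; python3 plan.py chk; python3 - <<'E'
from f import *
d=snap('wrist','w5.png');b=snap('side','s5.png');c=snap('scene','c5.png')
z=read_state()['position'][2]-.0467
for n,v in(('side',b),('scene',c)):
  for q in trace(n,'sleeve_center')[:1]: print(n,q['p'],q['at'],fit('sleeve_center',[(v,q['mask'])],z=z))
  for q in trace(n,'holder_center')[:3]: print(n,q['p'],q['at'],fit('holder_center',[(v,q['mask'])],z=.004))
im=np.hstack([cv2.resize(x['pixels'][r[0]:r[0]+150,r[1]:r[1]+200],(400,300)) for x,r in((b,(180,80)),(c,(200,380)))])
cv2.imwrite('pics/x5.png',im[...,::-1])
E
```

```text
[0.6453 0.2181 0.167 ] -68.46617670111208
t 13.7 meas [0.6449 0.2172 0.1662] yaw -68.49 cmd [0.6453 0.2181 0.167 ] -68.47 F [ 0.4 -0.5  0.1] open 45.0 j [ 9. 38. 76. -0. 66. 78.]
side 0.72 [159.9, 239.2] (array([0.64458288, 0.21751231]), np.float64(0.2690327763557434))
side 0.92 [421.1, 248.1] (array([ 0.34022049, -0.11220794]), np.float64(0.42561280727386475))
side 0.57 [167.3, 294.1] (array([0.64691684, 0.21817974]), np.float64(0.03992664813995361))
scene 0.7 [481.9, 233.5] (array([0.64255216, 0.21732934]), np.float64(0.3446388840675354))
scene 0.72 [460.5, 277.7] (array([0.64320816, 0.21837561]), np.float64(0.04060262441635132))
scene 0.66 [315.5, 268.5] (array([ 0.55345981, -0.01798268]), np.float64(0.5070304870605469))
scene 0.59 [253.0, 188.6] (array([ 0.33088134, -0.1253402 ]), np.float64(0.4487082362174988))
```

View pics/x5.png

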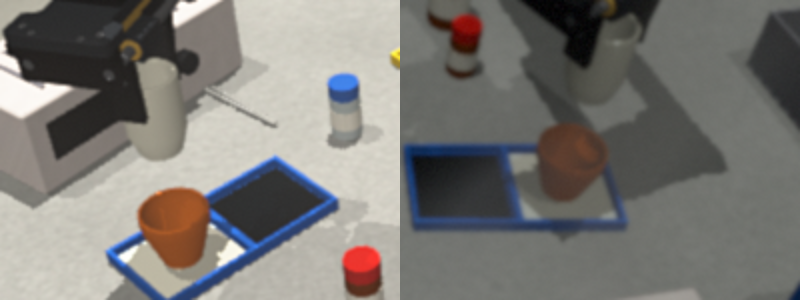

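View pics/w5.png

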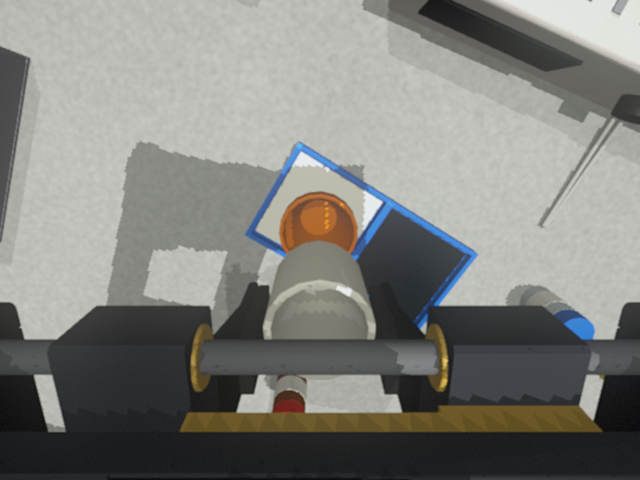

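Sleeve and cup are aligned to within about 1 mm. I lower to about 1.5 mm above the seat, then release.

Request:
play_rows([
  [[0.01, 0, 0, 0, 0, 0, 0.038], [0.03, 0, 0, 0, 0, 0, 0.038], [0.05, 0, 0, 0, 0, 0, 0.038], [0.066, 0, 0, 0, 0, 0, 0.038], [0.08, 0, 0, 0, 0, 0, 0.038], [0.09, 0, 0, 0, 0, 0, 0.038], [0.096, 0, 0, 0, 0, 0, 0.038], [0.1, 0, 0, 0, 0, 0, 0.038], [0.102, 0, 0, 0, 0, 0, 0.038], [0.102, 0, 0, 0, 0, 0, 0.038], [0.102, 0, 0, 0, 0, 0, 0.038]],
])

```text
time_s: 15.15
position: [0.6461, 0.2178, 0.0652]
tcp_rot: [[0.001, 0.93, 0.367], [0.0, 0.367, -0.93], [-1.0, 0.001, 0.0]]
force: [0.5, -1.2, 0.3]
opening: 0.521
```

```bash
python3 plan.py did .102 0 0; python3 plan.py chk; python3 - <<'E'
from f import *
b=snap('side','s6.png');c=snap('scene','c6.png')
im=np.hstack([cv2.resize(x['pixels'][r[0]:r[0]+120,r[1]:r[1]+120],(400,400),interpolation=cv2.INTER_CUBIC) for x,r in((b,(230,110)),(c,(220,420)))])
cv2.imwrite('pics/x6.png',im[...,::-1])
E
```

```text
[0.6453 0.2181 0.065 ] -68.46617670111208
t 15.15 meas [0.6461 0.2178 0.0652] yaw -68.47 cmd [0.6453 0.2181 0.065 ] -68.47 F [ 0.5 -1.2  0.3] open 45.4 j [ 9. 45. 80. -0. 55. 78.]
```

View pics/x6.png

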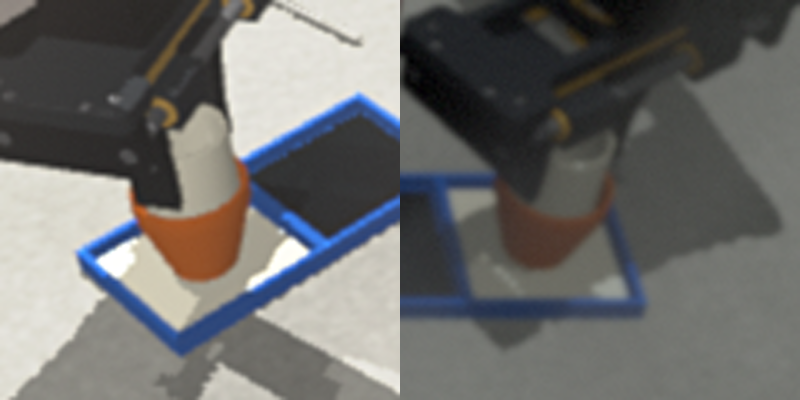

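The sleeve is inside the cup with no contact force. I release it gently and back off.

Request:
play_rows([
  [[0, 0, 0, 0, 0, 0, 0.047], [0, 0, 0, 0, 0, 0, 0.05], [0, 0, 0, 0, 0, 0, 0.054], [0, 0, 0, 0, 0, 0, 0.06], [0, 0, 0, 0, 0, 0, 0.068], [0, 0, 0, 0, 0, 0, 0.076], [0, 0, 0, 0, 0, 0, 0.076]],
])

```text
time_s: 15.95
position: [0.6457, 0.2177, 0.0646]
tcp_rot: [[0.0, 0.93, 0.367], [0.0, 0.367, -0.93], [-1.0, 0.0, 0.0]]
force: [0.3, 0.6, 0.4]
opening: 0.841
```

Request:
play_rows([
  [[-0.01, 0, 0, 0, 0, 0, 0.076], [-0.03, 0, 0, 0, 0, 0, 0.076], [-0.055, 0, 0, 0, 0, 0, 0.076], [-0.08, 0, 0, 0, 0, 0, 0.076], [-0.1, 0, 0, 0, 0, 0, 0.076], [-0.105, 0, 0, 0, 0, 0, 0.076], [-0.105, 0, 0, 0, 0, 0, 0.076]],
])

```text
time_s: 16.65
position: [0.6463, 0.2178, 0.171]
tcp_rot: [[0.003, 0.93, 0.367], [0.0, 0.367, -0.93], [-1.0, 0.003, 0.001]]
force: [0.5, -0.3, -0.0]
opening: 0.874
```

```bash
python3 plan.py did -.105 0 0; python3 plan.py chk; python3 plan.py to .478 .1808 .16; python3 - <<'E'
from f import *
b=snap('side','s7.png');c=snap('scene','c7.png')
im=np.hstack([cv2.resize(x['pixels'][r[0]:r[0]+120,r[1]:r[1]+120],(400,400),interpolation=cv2.INTER_CUBIC) for x,r in((b,(220,110)),(c,(220,420)))])
cv2.imwrite('pics/x7.png',im[...,::-1])
for n,v in(('side',b),('scene',c)):
  for q in trace(n,'sleeve_center')[:1]:
     ys,xs=np.nonzero(q['mask']);print(n,q['p'],q['at'],ys.min(),xs.min(),xs.max()); 
  for zz in (0,.0165,.03):
     p=proj(v,place(M['sleeve_center'],.645,.218,zz)); print(zz,p[:,1].min(),p[80:,0].min(),p[80:,0].max())
E
```

```text
[0.6453 0.2181 0.17  ] -68.46617670111208
t 16.65 meas [0.6463 0.2178 0.171 ] yaw -68.46 cmd [0.6453 0.2181 0.17  ] -68.47 F [ 0.5 -0.3 -0. ] open 76.1 j [ 9. 38. 76.  0. 66. 78.]
shift [ 0.01   -0.1693 -0.0267] turn x -0.0
side 0.63 [164.9, 277.9] 261 149 181
0 269.00880310008625 151.0654351057153 180.0592536402427
0.0165 261.2533901955286 149.1711832924578 178.50320065820736
0.03 254.78059383317418 147.5894287703079 177.20406875987507
scene 0.81 [467.5, 269.0] 252 452 482
0 258.2944858046363 453.6345865573045 481.94441623297814
0.0165 251.35832577393407 455.60622185426354 484.355087322554
0.03 245.53259022744155 457.2630482144376 486.3813605699987
```

View pics/x7.png

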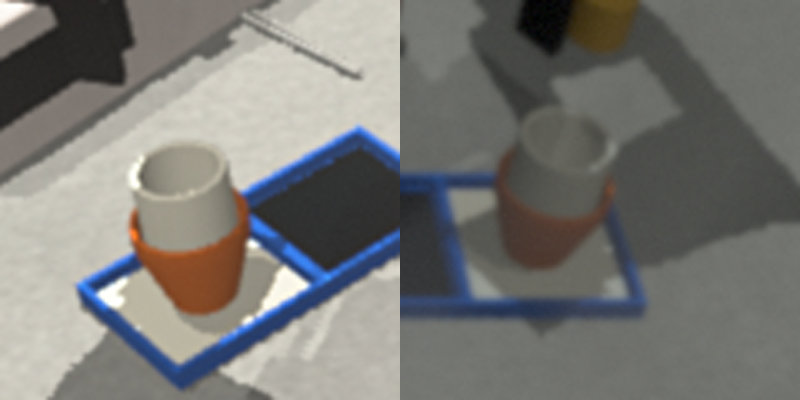

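The sleeve top is at row 261 in side and 252 in scene. Both match the expected loose seat 16.5 mm above the table, and it stands upright. Next is the small amber vial.

Request:
play_rows([
  [[0, -0.015, -0.002, 0, 0, 0, 0.087], [0, -0.045, -0.007, 0, 0, 0, 0.087], [0, -0.08, -0.013, 0, 0, 0, 0.087], [0, -0.115, -0.018, 0, 0, 0, 0.087], [0.005, -0.145, -0.023, 0, 0, 0, 0.087], [0.01, -0.163, -0.026, 0, 0, 0, 0.087], [0.01, -0.169, -0.027, 0, 0, 0, 0.087], [0.01, -0.169, -0.027, 0, 0, 0, 0.087], [0.01, -0.169, -0.027, 0, 0, 0, 0.087], [0.01, -0.169, -0.027, 0, 0, 0, 0.087]],
])

```text
time_s: 17.85
position: [0.4803, 0.181, 0.1597]
tcp_rot: [[0.002, 0.93, 0.367], [0.0, 0.367, -0.93], [-1.0, 0.002, 0.0]]
force: [-0.3, 0.5, 0.7]
opening: 0.998
```

```bash
python3 plan.py did .01 -.169 -.027; python3 plan.py chk; python3 - <<'E'
from f import *
d=snap('wrist','w8.png')
for q in trace('wrist','amber_mid')[:3]: print(q['p'],q['at'],fit('amber_mid',[(d,q['mask'])]))
E
```

```text
[0.4781 0.1811 0.16  ] -68.46617670111208
t 17.85 meas [0.4803 0.181  0.1597] yaw -68.48 cmd [0.4781 0.1811 0.16  ] -68.47 F [-0.3  0.5  0.7] open 86.8 j [  8.  27. 102.   0.  51.  77.]
0.94 [315.0, 233.7] (array([0.4780684 , 0.18168322]), np.float64(0.05961775779724121))
0.75 [270.4, 311.4] (array([0.40361128, 0.1953983 ]), np.float64(0.3033050298690796))
```

View pics/w8.png

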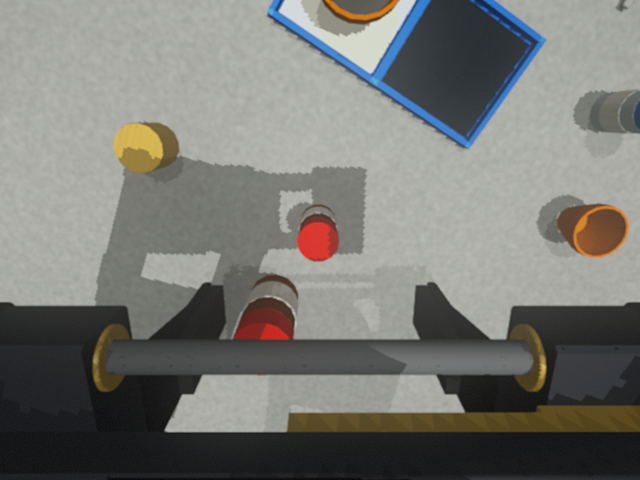

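```bash
python3 - <<'E'
from f import *
import f, pickle
D,o=pickle.load(open('m.pkl','rb'))
vs=[(D['scene'],o['scene','amber_mid'][0]['mask']),(D['side'],o['side','amber_mid'][1]['mask'])]
for k in (1.3,1.4,1.45,1.5,1.55,1.6):
    f.M['big']=f.M['amber_mid']*k; print(k,fit('big',vs))
E
```

```text
1.3 (array([0.39839365, 0.19100548]), np.float64(0.21735459566116333))
1.4 (array([0.40012927, 0.19051156]), np.float64(0.12111681699752808))
1.45 (array([0.39987368, 0.19077424]), np.float64(0.10816830396652222))
1.5 (array([0.39975048, 0.19055498]), np.float64(0.12708187103271484))
1.55 (array([0.40024231, 0.1898922 ]), np.float64(0.17167645692825317))
1.6 (array([0.39962299, 0.18962309]), np.float64(0.22058898210525513))
```

The large vial is 86 mm high with a 22 mm radius. The gripper body clears it in height (96 mm) and sideways, so I descend on the small vial.

Request:
play_rows([
  [[0.02, 0, 0, 0, 0, 0, 0.087], [0.045, 0, 0, 0, 0, 0, 0.087], [0.07, 0, 0, 0, 0, 0, 0.087], [0.095, 0, 0, 0, 0, 0, 0.087], [0.115, 0, 0, 0, 0, 0, 0.087], [0.127, 0, 0, 0, 0, 0, 0.087], [0.133, 0, 0, 0, 0, 0, 0.08], [0.134, 0, 0, 0, 0, 0, 0.065], [0.134, 0, 0, 0, 0, 0, 0.05], [0.134, 0, 0, 0, 0, 0, 0.038], [0.134, 0, 0, 0, 0, 0, 0.033], [0.134, 0, 0, 0, 0, 0, 0.022]],
])

```text
time_s: 19.15
position: [0.4789, 0.1809, 0.0261]
tcp_rot: [[0.001, 0.93, 0.367], [0.0, 0.367, -0.93], [-1.0, 0.001, 0.0]]
force: [0.9, -0.4, -0.5]
opening: 0.55
```

Request:
play_rows([
  [[0, 0, 0, 0, 0, 0, 0.022], [0, 0, 0, 0, 0, 0, 0.022], [0, 0, 0, 0, 0, 0, 0.022], [0, 0, 0, 0, 0, 0, 0.022], [0, 0, 0, 0, 0, 0, 0.022]],
])

```text
time_s: 19.65
position: [0.4786, 0.1808, 0.0257]
tcp_rot: [[0.0, 0.93, 0.367], [0.0, 0.367, -0.93], [-1.0, 0.0, 0.0]]
force: [0.2, -0.9, 2.3]
opening: 0.337
```

```bash
python3 plan.py did .134 0 0; python3 plan.py chk; python3 plan.py to .6287 .1306 .126
```

```text
[0.4781 0.1811 0.026 ] -68.46617670111208
t 19.65 meas [0.4786 0.1808 0.0257] yaw -68.47 cmd [0.4781 0.1811 0.026 ] -68.47 F [ 0.2 -0.9  2.3] open 29.3 j [  8.  40. 107.   0.  33.  77.]
shift [-0.1     0.1215  0.1023] turn x -0.0
```

Gripped at 29 mm. While carrying I turn the jaws to lie along the tray's x, so the gripper body keeps away from the nested sleeve.

Request:
play_rows([
  [[-0.005, 0, 0, 0, 0, 0, 0.022], [-0.02, 0, 0, 0, 0, 0, 0.022], [-0.04, 0, 0, 0, 0, 0, 0.022], [-0.062, 0, 0, 0, 0, 0, 0.022], [-0.084, 0, 0, 0, 0, 0, 0.022], [-0.096, 0, 0, 0, 0, 0, 0.022], [-0.1, 0, 0, 0, 0, 0, 0.022]],
])

```text
time_s: 20.35
position: [0.4792, 0.1809, 0.1268]
tcp_rot: [[0.002, 0.93, 0.367], [0.0, 0.367, -0.93], [-1.0, 0.002, 0.001]]
force: [-1.1, 0.6, -0.2]
opening: 0.335
```

Request:
play_rows([
  [[0, 0.006, 0.005, -3, 0, 0, 0.022], [0, 0.017, 0.014, -8, 0, 0, 0.022], [0, 0.03, 0.025, -14, 0, 0, 0.022], [0, 0.043, 0.036, -20, 0, 0, 0.022], [0, 0.055, 0.046, -26, 0, 0, 0.022], [0, 0.067, 0.056, -32, 0, 0, 0.022], [0, 0.079, 0.067, -38, 0, 0, 0.022], [0, 0.091, 0.077, -44, 0, 0, 0.022], [0, 0.103, 0.087, -50, 0, 0, 0.022], [0, 0.114, 0.096, -54, 0, 0, 0.022], [0, 0.12, 0.101, -57, 0, 0, 0.022], [0, 0.1215, 0.102, -58, 0, 0, 0.022]],
])

```text
time_s: 21.55
position: [0.6293, 0.13, 0.1242]
tcp_rot: [[-0.001, 0.182, 0.983], [-0.0, 0.983, -0.182], [-1.0, -0.0, -0.001]]
force: [-0.2, 0.6, -0.2]
opening: 0.336
```

Request:
play_rows([
  [[0, 0, 0, 0, 0, 0, 0.022], [0, 0, 0, 0, 0, 0, 0.022]],
])

```text
time_s: 21.75
position: [0.628, 0.1307, 0.1249]
tcp_rot: [[-0.002, 0.182, 0.983], [0.0, 0.983, -0.182], [-1.0, -0.0, -0.002]]
force: [0.2, 0.6, -0.4]
opening: 0.336
```

```bash
python3 plan.py did -.1 .1215 .102 -58; python3 plan.py chk; python3 - <<'E'
from f import *
d=snap('wrist','w9.png')
P=place(box(.09,.18,.012,.012)[::2],.637,.1745,0,np.radians(-10.4));print(proj(d,P).round(0))
E
```

```text
[0.6286 0.1309 0.126 ] -10.466176701112076
t 21.75 meas [0.628  0.1307 0.1249] yaw -10.5 cmd [0.6286 0.1309 0.126 ] -10.47 F [ 0.2  0.6 -0.4] open 29.3 j [ 2. 38. 84.  0. 58. 12.]
[[263. 291.]
 [250.  29.]
 [380. 291.]
 [394.  29.]]
```

View pics/w9.png

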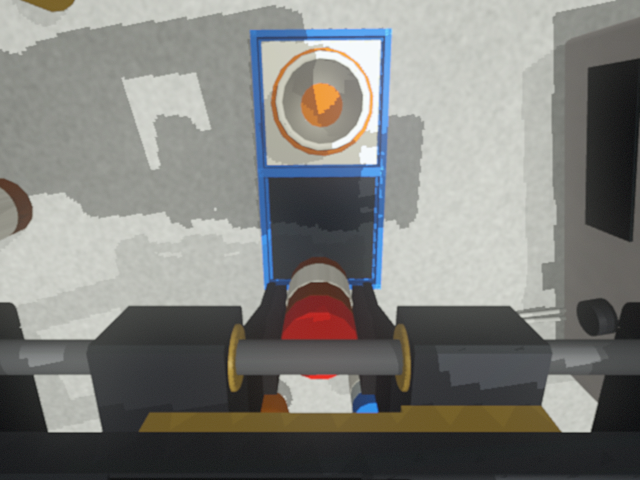

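The blue tray matches its predicted corners (250,29) and (391,29). The cup and sleeve at (322,102) are concentric and centred. I lower the vial.

Request:
play_rows([
  [[0.01, 0, 0, 0, 0, 0, 0.022], [0.03, 0, 0, 0, 0, 0, 0.022], [0.052, 0, 0, 0, 0, 0, 0.022], [0.072, 0, 0, 0, 0, 0, 0.022], [0.084, 0, 0, 0, 0, 0, 0.022], [0.091, 0, 0, 0, 0, 0, 0.022], [0.094, 0, 0, 0, 0, 0, 0.022], [0.0955, 0, 0, 0, 0, 0, 0.022], [0.0955, 0, 0, 0, 0, 0, 0.022], [0.0955, 0, 0, 0, 0, 0, 0.022]],
])

```text
time_s: 22.8
position: [0.6296, 0.1305, 0.0309]
tcp_rot: [[0.002, 0.182, 0.983], [0.0, 0.983, -0.182], [-1.0, 0.0, 0.002]]
force: [1.2, 0.6, -0.3]
opening: 0.34
```

Request:
play_rows([
  [[0, 0, 0, 0, 0, 0, 0.031], [0, 0, 0, 0, 0, 0, 0.034], [0, 0, 0, 0, 0, 0, 0.04], [0, 0, 0, 0, 0, 0, 0.046], [0, 0, 0, 0, 0, 0, 0.05], [0, 0, 0, 0, 0, 0, 0.05]],
])

```text
time_s: 23.4
position: [0.629, 0.1305, 0.0301]
tcp_rot: [[-0.0, 0.182, 0.983], [-0.0, 0.983, -0.182], [-1.0, -0.0, -0.0]]
force: [1.1, 0.8, -0.1]
opening: 0.558
```

Request:
play_rows([
  [[-0.01, 0, 0, 0, 0, 0, 0.05], [-0.03, 0, 0, 0, 0, 0, 0.05], [-0.06, 0, 0, 0, 0, 0, 0.05], [-0.09, 0, 0, 0, 0, 0, 0.05], [-0.112, 0, 0, 0, 0, 0, 0.05], [-0.12, 0, 0, 0, 0, 0, 0.05], [-0.12, 0, 0, 0, 0, 0, 0.05]],
])

```text
time_s: 24.1
position: [0.6299, 0.1306, 0.1518]
tcp_rot: [[0.003, 0.182, 0.983], [0.0, 0.983, -0.182], [-1.0, 0.001, 0.003]]
force: [0.3, 0.7, 0.7]
opening: 0.569
```

```bash
python3 plan.py did -.0245 0 0; python3 plan.py chk; python3 plan.py to .4875 .3245 .15; python3 - <<'E'
from f import *
d=snap('wrist','w10.png');b=snap('side','s10.png');c=snap('scene')
for n,v in(('wrist',d),('side',b),('scene',c)):
  for q in trace(n,'amber_mid')[:2]: print(n,q['p'],q['at'],fit('amber_mid',[(v,q['mask'])],z=.004))
for q in trace('side','brass_mid')[:1]: print(q['p'],q['at'],fit('brass_mid',[(b,q['mask'])]))
E
```

```text
[0.6286 0.1309 0.1505] -10.466176701112076
t 24.1 meas [0.6299 0.1306 0.1518] yaw -10.47 cmd [0.6286 0.1309 0.1505] -10.47 F [0.3 0.7 0.7] open 49.5 j [ 2. 36. 83.  0. 60. 12.]
shift [ 0.0005  0.1648 -0.1739] turn x -0.0
wrist 0.86 [317.8, 237.8] (array([0.62872479, 0.13133484]), np.float64(0.056854844093322754))
wrist 0.61 [21.7, 203.1] (array([0.40770965, 0.18922119]), np.float64(0.23893028497695923))
side 0.95 [214.9, 271.0] (array([0.63041147, 0.13105698]), np.float64(0.09631872177124023))
side 0.63 [298.3, 339.7] (array([0.39463729, 0.19849819]), np.float64(0.514233410358429))
scene 0.96 [395.6, 199.2] (array([0.39839857, 0.1811996 ]), np.float64(0.24336779117584229))
scene 0.6 [409.8, 281.0] (array([0.62766585, 0.12876007]), np.float64(0.051395416259765625))
0.58 [193.7, 384.6] (array([0.49036059, 0.32416874]), np.float64(0.09865736961364746))
```

View pics/s10.png

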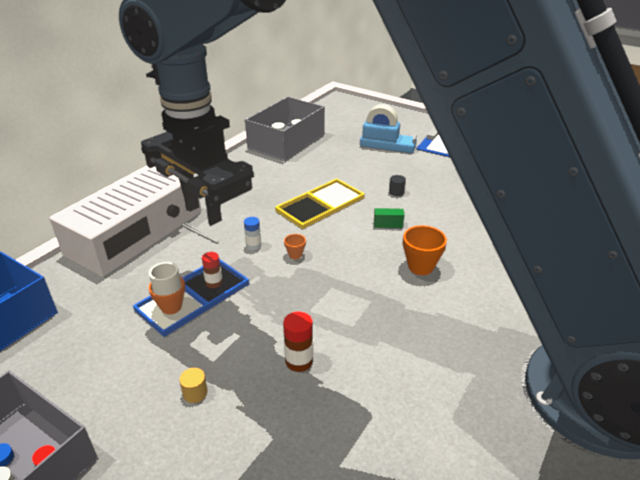

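The side view shows the blue kit complete: cup and sleeve at (167,285), vial upright at (212,270). On to the brass puck.

Request:
play_rows([
  [[0, 0.012, -0.013, 0, 0, 0, 0.087], [0, 0.035, -0.037, 0, 0, 0, 0.087], [0, 0.062, -0.066, 0, 0, 0, 0.087], [0, 0.09, -0.095, 0, 0, 0, 0.087], [0, 0.118, -0.124, 0, 0, 0, 0.087], [0, 0.142, -0.15, 0, 0, 0, 0.087], [0, 0.158, -0.167, 0, 0, 0, 0.087], [0, 0.165, -0.174, 0, 0, 0, 0.087], [0, 0.165, -0.174, 0, 0, 0, 0.087], [0, 0.165, -0.174, 0, 0, 0, 0.087]],
])

```text
time_s: 25.45
position: [0.4883, 0.3241, 0.15]
tcp_rot: [[0.0, 0.182, 0.983], [-0.0, 0.983, -0.182], [-1.0, -0.0, 0.001]]
force: [0.7, -0.4, 0.7]
opening: 0.997
```

```bash
python3 plan.py did 0 .165 -.174; python3 plan.py chk; python3 - <<'E'
from f import *
d=snap('wrist','w11.png')
for q in trace('wrist','brass_mid')[:2]: print(q['p'],q['at'],fit('brass_mid',[(d,q['mask'])]))
E
```

```text
[0.4875 0.3247 0.1505] -10.466176701112076
t 25.45 meas [0.4883 0.3241 0.15  ] yaw -10.46 cmd [0.4875 0.3247 0.1505] -10.47 F [ 0.7 -0.4  0.7] open 86.8 j [23. 32. 92. -0. 56. 33.]
0.62 [318.8, 227.3] (array([0.48803676, 0.32522635]), np.float64(0.06881207227706909))
```

View pics/w11.png

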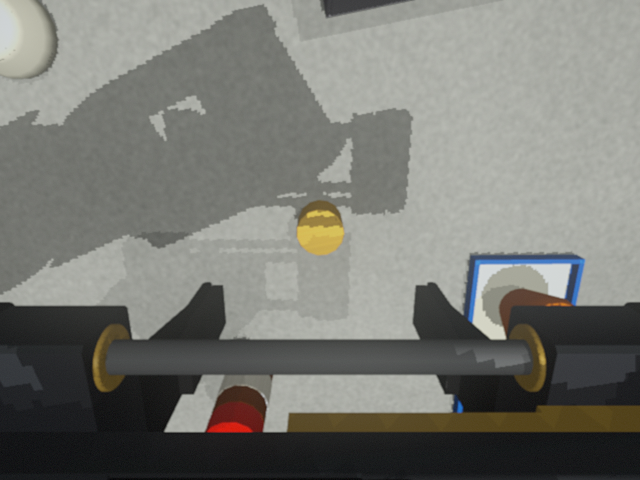

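The puck is at (320,228), centred, and the wrist fit agrees to within 1 mm. I descend and grip.

Request:
play_rows([
  [[0.02, 0, 0, 0, 0, 0, 0.087], [0.045, 0, 0, 0, 0, 0, 0.087], [0.07, 0, 0, 0, 0, 0, 0.087], [0.095, 0, 0, 0, 0, 0, 0.087], [0.118, 0, 0, 0, 0, 0, 0.087], [0.132, 0, 0, 0, 0, 0, 0.087], [0.1385, 0, 0, 0, 0, 0, 0.08], [0.1385, 0, 0, 0, 0, 0, 0.065], [0.1385, 0, 0, 0, 0, 0, 0.05], [0.1385, 0, 0, 0, 0, 0, 0.042], [0.1385, 0, 0, 0, 0, 0, 0.028], [0.1385, 0, 0, 0, 0, 0, 0.028]],
])

```text
time_s: 26.75
position: [0.4883, 0.3246, 0.0123]
tcp_rot: [[0.001, 0.182, 0.983], [0.0, 0.983, -0.182], [-1.0, 0.001, 0.001]]
force: [-0.1, 0.3, -0.1]
opening: 0.549
```

Request:
play_rows([
  [[0, 0, 0, 0, 0, 0, 0.028], [0, 0, 0, 0, 0, 0, 0.028], [0, 0, 0, 0, 0, 0, 0.028], [0, 0, 0, 0, 0, 0, 0.028], [0, 0, 0, 0, 0, 0, 0.028]],
])

```text
time_s: 27.25
position: [0.4883, 0.3245, 0.0119]
tcp_rot: [[0.001, 0.182, 0.983], [0.0, 0.983, -0.182], [-1.0, 0.001, 0.001]]
force: [0.5, -0.0, 3.2]
opening: 0.405
```

```bash
python3 plan.py did .1385 0 0; python3 plan.py chk; python3 plan.py to .6042 -.2400 .17 -14.8
```

```text
[0.4875 0.3247 0.012 ] -10.466176701112076
t 27.25 meas [0.4883 0.3245 0.0119] yaw -10.47 cmd [0.4875 0.3247 0.012 ] -10.47 F [ 0.5 -0.   3.2] open 35.3 j [23. 45. 96.  0. 40. 33.]
shift [-0.158  -0.5341  0.2174] turn x 4.33
```

Request:
play_rows([
  [[-0.005, 0, 0, 0, 0, 0, 0.028], [-0.02, 0, 0, 0, 0, 0, 0.028], [-0.045, 0, 0, 0, 0, 0, 0.028], [-0.075, 0, 0, 0, 0, 0, 0.028], [-0.105, 0, 0, 0, 0, 0, 0.028], [-0.132, 0, 0, 0, 0, 0, 0.028], [-0.15, 0, 0, 0, 0, 0, 0.028], [-0.158, 0, 0, 0, 0, 0, 0.028]],
])

```text
time_s: 28.05
position: [0.4884, 0.3247, 0.1722]
tcp_rot: [[0.003, 0.182, 0.983], [0.001, 0.983, -0.182], [-1.0, 0.002, 0.003]]
force: [0.7, 0.4, -2.6]
opening: 0.409
```

Request:
play_rows([
  [[0, -0.006, 0.002, 0, 0, 0, 0.028], [0, -0.02, 0.008, 0, 0, 0, 0.028], [0, -0.042, 0.017, 0, 0, 0, 0.028], [0, -0.067, 0.027, 0, 0, 0, 0.028], [0, -0.092, 0.037, 0, 0, 0, 0.028], [0, -0.117, 0.048, 0, 0, 0, 0.028], [0, -0.142, 0.058, 0, 0, 0, 0.028], [0, -0.167, 0.068, 0, 0, 0, 0.028], [0, -0.192, 0.078, 0, 0, 0, 0.028], [0, -0.217, 0.088, 0, 0, 0, 0.028], [0, -0.242, 0.099, 0, 0, 0, 0.028], [0, -0.267, 0.109, 0, 0, 0, 0.028]],
])

```text
time_s: 29.25
position: [0.5453, 0.0397, 0.1679]
tcp_rot: [[-0.004, 0.183, 0.983], [0.0, 0.983, -0.183], [-1.0, -0.001, -0.004]]
force: [0.4, -0.6, -2.3]
opening: 0.406
```

Request:
play_rows([
  [[0, -0.025, 0.01, 0, 0, 0, 0.028], [0, -0.05, 0.02, 0.5, 0, 0, 0.028], [0, -0.075, 0.03, 1, 0, 0, 0.028], [0, -0.1, 0.041, 1.5, 0, 0, 0.028], [0, -0.125, 0.051, 2, 0, 0, 0.028], [0, -0.15, 0.061, 2.5, 0, 0, 0.028], [0, -0.175, 0.071, 3, 0, 0, 0.028], [0, -0.2, 0.081, 3.5, 0, 0, 0.028], [0, -0.225, 0.091, 4, 0, 0, 0.028], [0, -0.247, 0.1, 4.3, 0, 0, 0.028], [0, -0.261, 0.106, 4.3, 0, 0, 0.028], [0, -0.267, 0.1085, 4.3, 0, 0, 0.028]],
])

```text
time_s: 30.45
position: [0.6038, -0.2422, 0.168]
tcp_rot: [[-0.002, 0.257, 0.966], [0.001, 0.966, -0.257], [-1.0, 0.0, -0.002]]
force: [-0.2, 0.7, -2.1]
opening: 0.404
```

Request:
play_rows([
  [[0, 0, 0, 0, 0, 0, 0.028], [0, 0, 0, 0, 0, 0, 0.028]],
])

```text
time_s: 30.65
position: [0.604, -0.2392, 0.169]
tcp_rot: [[-0.002, 0.255, 0.967], [0.002, 0.967, -0.255], [-1.0, 0.001, -0.002]]
force: [-0.1, -0.2, -3.4]
opening: 0.403
```

```bash
python3 plan.py did -.158 -.534 .2175 4.3; python3 plan.py chk; python3 - <<'E'
from f import *
d=snap('wrist','w12.png')
P=place(box(.09,.18,.012,.012)[::2],.6156,-.197,0,np.radians(-14.8));print(proj(d,P).round(0))
q=[q for q in trace('wrist','tray_yellow')][0]; ys,xs=np.nonzero(q['mask']);print(q['p'],xs.min(),xs.max(),ys.min(),ys.max())
E
```

```text
[ 0.6043 -0.2399  0.17  ] -14.766176701112077
t 30.65 meas [ 0.604  -0.2392  0.169 ] yaw -14.74 cmd [ 0.6043 -0.2399  0.17  ] -14.77 F [-0.1 -0.2 -3.4] open 35.1 j [-31.  36.  81.   0.  63. -17.]
[[269. 270.]
 [260.  43.]
 [372. 271.]
 [382.  44.]]Traceback (most recent call last):
  File "<stdin>", line 4, in <module>
IndexError: list index out of range
```

View pics/w12.png

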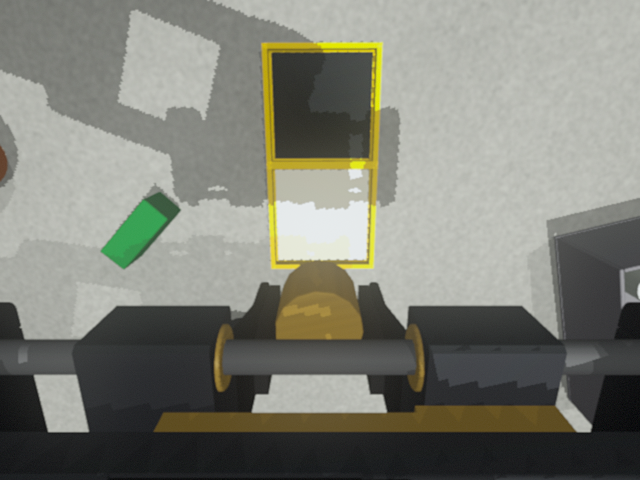

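The yellow tray corners at (262,43), (382,43), (271,268) and (374,268) match the prediction to within 2 px. I lower the puck.

Request:
play_rows([
  [[0.01, 0, 0.001, 0, 0, 0, 0.028], [0.035, 0, 0.001, 0, 0, 0, 0.028], [0.065, 0, 0.001, 0, 0, 0, 0.028], [0.095, 0, 0.001, 0, 0, 0, 0.028], [0.12, 0, 0.001, 0, 0, 0, 0.028], [0.137, 0, 0.001, 0, 0, 0, 0.028], [0.147, 0, 0.001, 0, 0, 0, 0.028], [0.151, 0, 0.001, 0, 0, 0, 0.028], [0.1535, 0, 0.001, 0, 0, 0, 0.028], [0.1535, 0, 0.001, 0, 0, 0, 0.028], [0.1535, 0, 0.001, 0, 0, 0, 0.028]],
])

```text
time_s: 31.85
position: [0.6065, -0.241, 0.0172]
tcp_rot: [[0.002, 0.255, 0.967], [-0.001, 0.967, -0.255], [-1.0, -0.001, 0.002]]
force: [0.3, -0.6, -1.5]
opening: 0.407
```

Request:
play_rows([
  [[0, 0, 0, 0, 0, 0, 0.037], [0, 0, 0, 0, 0, 0, 0.04], [0, 0, 0, 0, 0, 0, 0.046], [0, 0, 0, 0, 0, 0, 0.052], [0, 0, 0, 0, 0, 0, 0.056], [0, 0, 0, 0, 0, 0, 0.056]],
])

```text
time_s: 32.45
position: [0.6058, -0.2405, 0.0161]
tcp_rot: [[0.0, 0.255, 0.967], [-0.0, 0.967, -0.255], [-1.0, -0.0, 0.0]]
force: [-0.8, 0.1, -0.2]
opening: 0.623
```

Request:
play_rows([
  [[-0.01, 0, 0, 0, 0, 0, 0.056], [-0.03, 0, 0, 0, 0, 0, 0.056], [-0.06, 0, 0, 0, 0, 0, 0.056], [-0.09, 0, 0, 0, 0, 0, 0.056], [-0.12, 0, 0, 0, 0, 0, 0.056], [-0.1335, 0, 0, 0, 0, 0, 0.056], [-0.1335, 0, 0, 0, 0, 0, 0.056]],
])

```text
time_s: 33.15
position: [0.6072, -0.2414, 0.1524]
tcp_rot: [[0.005, 0.255, 0.967], [-0.003, 0.967, -0.255], [-1.0, -0.002, 0.005]]
force: [0.1, -0.1, -0.3]
opening: 0.643
```

```bash
python3 plan.py did .02 0 .001; python3 plan.py chk; python3 - <<'E'
from f import *
d=snap('wrist','w13.png');b=snap('side','s13.png');c=snap('scene','c13.png')
for n,v in(('wrist',d),('side',b),('scene',c)):
  for q in trace(n,'brass_mid')[:2]: print(n,q['p'],q['at'],fit('brass_mid',[(v,q['mask'])],z=.004))
  for q in trace(n,'block_mid')[:1]: r=fit('block_mid',[(v,q['mask'])],np.radians([0,30,60,90,120,150]));print(n,'block',q['p'],q['at'],r[0][:2],np.degrees(r[0][2]),r[1])
E
```

```text
[ 0.6053 -0.2402  0.15  ] -14.766176701112077
t 33.15 meas [ 0.6072 -0.2414  0.1524] yaw -14.77 cmd [ 0.6053 -0.2402  0.15  ] -14.77 F [ 0.1 -0.1 -0.3] open 55.9 j [-31.  37.  82.   0.  61. -17.]
wrist 0.71 [313.1, 225.9] (array([ 0.60537345, -0.2400225 ]), np.float64(0.06444919109344482))
wrist block 0.71 [127.1, 235.9] [ 0.45766082 -0.20908745] 30.783987366211885 0.058074116706848145
side 0.9 [337.6, 189.3] (array([ 0.60951164, -0.24243537]), np.float64(0.17301416397094727))
side block 0.68 [390.2, 216.3] [ 0.45936655 -0.20972107] 207.20926893465057 0.0956459641456604
scene 0.97 [194.5, 307.8] (array([ 0.60333732, -0.24218849]), np.float64(0.06455838680267334))
scene block 0.77 [212.4, 245.4] [ 0.45379532 -0.21021274] 211.48769138711853 0.05326533317565918
```

View pics/w13.png

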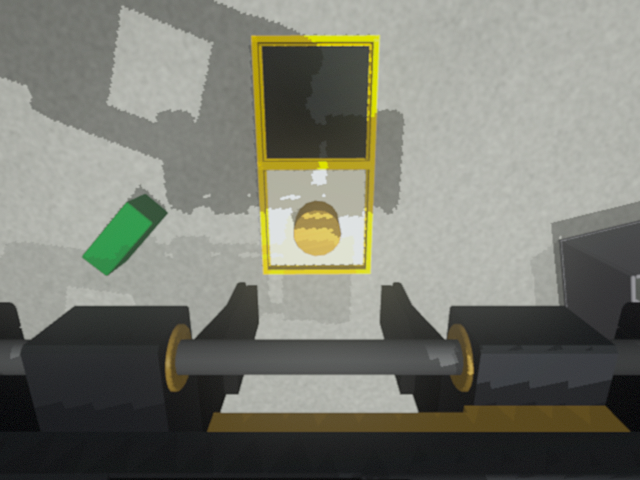

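The puck is at (317,228), centred in the white bay. I move to the block with the jaws across its 24 mm width.

```bash
python3 plan.py to .4578 -.2092 .15 -59.3
```

```text
shift [-0.     -0.0077 -0.1505] turn x 44.53
```

Request:
play_rows([
  [[0, 0, -0.012, 5, 0, 0, 0.07], [0, -0.002, -0.035, 12, 0, 0, 0.07], [0, -0.003, -0.06, 20, 0, 0, 0.07], [0, -0.004, -0.09, 28, 0, 0, 0.07], [0, -0.006, -0.115, 35, 0, 0, 0.07], [0, -0.007, -0.135, 41, 0, 0, 0.07], [0, -0.008, -0.147, 44, 0, 0, 0.07], [0, -0.008, -0.1505, 44.5, 0, 0, 0.07], [0, -0.008, -0.1505, 44.5, 0, 0, 0.07], [0, -0.008, -0.1505, 44.5, 0, 0, 0.07], [0, -0.008, -0.1505, 44.5, 0, 0, 0.07]],
])

```text
time_s: 34.7
position: [0.4591, -0.2103, 0.1496]
tcp_rot: [[0.001, 0.859, 0.512], [-0.001, 0.512, -0.859], [-1.0, 0.0, 0.001]]
force: [-0.9, 0.4, 0.6]
opening: 0.8
```

```bash
python3 plan.py did 0 -.008 -.1505 44.5; python3 plan.py chk; python3 - <<'E'
from f import *
d=snap('wrist','w14.png')
for q in trace('wrist','block_mid')[:1]: r=fit('block_mid',[(d,q['mask'])],np.radians([10,30,50]));print('block',q['p'],q['at'],r[0][:2],np.degrees(r[0][2]),r[1])
E
```

```text
[ 0.4577 -0.2095  0.15  ] -59.26617670111207
t 34.7 meas [ 0.4591 -0.2103  0.1496] yaw -59.23 cmd [ 0.4577 -0.2095  0.15  ] -59.27 F [-0.9  0.4  0.6] open 69.6 j [-37.  27. 103.   0.  49.  22.]
block 0.83 [317.3, 229.0] [ 0.45771224 -0.20828007] 31.503062334264193 0.039395689964294434
```

View pics/w14.png

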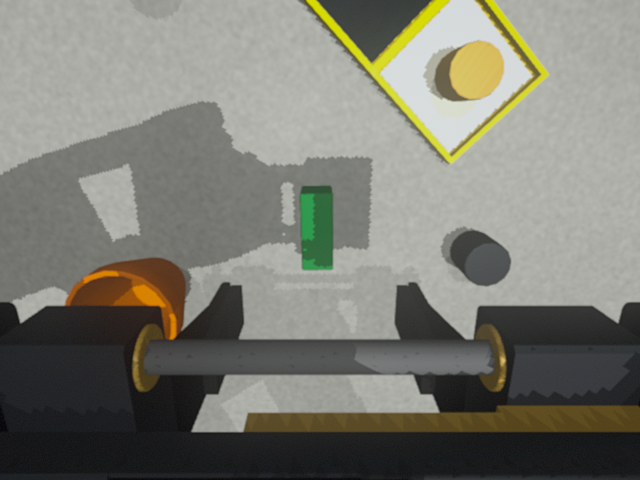

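The block at (317,228) is aligned with the jaws. I descend and grip.

Request:
play_rows([
  [[0.02, 0, -0.001, 0, 0, 0, 0.06], [0.045, 0, -0.001, 0, 0, 0, 0.06], [0.07, 0, -0.001, 0, 0, 0, 0.06], [0.095, 0, -0.001, 0, 0, 0, 0.06], [0.117, 0, -0.001, 0, 0, 0, 0.06], [0.13, 0, -0.001, 0, 0, 0, 0.06], [0.137, 0, -0.001, 0, 0, 0, 0.055], [0.137, 0, -0.001, 0, 0, 0, 0.045], [0.137, 0, -0.001, 0, 0, 0, 0.036], [0.137, 0, -0.001, 0, 0, 0, 0.028], [0.137, 0, -0.001, 0, 0, 0, 0.016], [0.137, 0, -0.001, 0, 0, 0, 0.016]],
])

```text
time_s: 36.0
position: [0.458, -0.2093, 0.0132]
tcp_rot: [[0.001, 0.86, 0.511], [-0.001, 0.511, -0.86], [-1.0, 0.0, 0.001]]
force: [-0.6, -0.8, 1.7]
opening: 0.271
```

Request:
play_rows([
  [[0, 0, 0, 0, 0, 0, 0.016], [0, 0, 0, 0, 0, 0, 0.016], [0, 0, 0, 0, 0, 0, 0.016], [0, 0, 0, 0, 0, 0, 0.016], [0, 0, 0, 0, 0, 0, 0.016]],
])

```text
time_s: 36.5
position: [0.458, -0.2093, 0.0132]
tcp_rot: [[0.001, 0.86, 0.511], [-0.001, 0.511, -0.86], [-1.0, 0.0, 0.001]]
force: [-0.6, 0.3, 6.2]
opening: 0.27
```

```bash
python3 plan.py did .137 0 -.001; python3 plan.py chk; python3 plan.py to .6278 -.1540 .12 -104.8;python3 plan.py to .6278 -.1540 .12 -14.8
```

```text
[ 0.4572 -0.2087  0.013 ] -59.26617670111207
t 36.5 meas [ 0.458  -0.2093  0.0132] yaw -59.27 cmd [ 0.4572 -0.2087  0.013 ] -59.27 F [-0.6  0.3  6.2] open 23.5 j [-37.  42. 108.   0.  30.  22.]
shift [-0.107   0.1745  0.0402] turn x 45.53
shift [-0.107   0.1745  0.0402] turn x -44.47
```

Request:
play_rows([
  [[-0.005, 0, 0, 0, 0, 0, 0.016], [-0.02, 0, 0, 0, 0, 0, 0.016], [-0.042, 0, 0, 0, 0, 0, 0.016], [-0.068, 0, 0, 0, 0, 0, 0.016], [-0.09, 0, 0, 0, 0, 0, 0.016], [-0.102, 0, 0, 0, 0, 0, 0.016], [-0.107, 0, 0, 0, 0, 0, 0.016]],
])

```text
time_s: 37.2
position: [0.458, -0.2092, 0.1206]
tcp_rot: [[0.001, 0.86, 0.511], [-0.001, 0.511, -0.86], [-1.0, 0.001, 0.002]]
force: [0.1, 0.7, -1.6]
opening: 0.272
```

Request:
play_rows([
  [[0, 0.007, 0.002, -2, 0, 0, 0.016], [0, 0.022, 0.005, -6, 0, 0, 0.016], [0, 0.04, 0.009, -10, 0, 0, 0.016], [0, 0.06, 0.014, -15, 0, 0, 0.016], [0, 0.08, 0.018, -20, 0, 0, 0.016], [0, 0.1, 0.023, -25, 0, 0, 0.016], [0, 0.12, 0.028, -30, 0, 0, 0.016], [0, 0.138, 0.032, -35, 0, 0, 0.016], [0, 0.154, 0.035, -39, 0, 0, 0.016], [0, 0.166, 0.038, -42, 0, 0, 0.016], [0, 0.172, 0.04, -44, 0, 0, 0.016], [0, 0.1745, 0.04, -44.5, 0, 0, 0.016]],
])

```text
time_s: 38.4
position: [0.6282, -0.1537, 0.1181]
tcp_rot: [[-0.002, 0.253, 0.967], [0.001, 0.967, -0.253], [-1.0, 0.0, -0.002]]
force: [-1.4, 0.2, -2.1]
opening: 0.274
```

Request:
play_rows([
  [[0, 0, 0, 0, 0, 0, 0.016], [0, 0, 0, 0, 0, 0, 0.016], [0, 0, 0, 0, 0, 0, 0.016]],
])

```text
time_s: 38.7
position: [0.6275, -0.1544, 0.1195]
tcp_rot: [[-0.001, 0.256, 0.967], [0.0, 0.967, -0.256], [-1.0, 0.0, -0.001]]
force: [-0.1, -0.5, -1.8]
opening: 0.271
```

```bash
python3 plan.py did -.107 .1745 .04 -44.5; python3 plan.py chk; python3 - <<'E'
from f import *
d=snap('wrist','w15.png');b=snap('side','s15.png');c=snap('scene')
z=read_state()['position'][2]-.013
for n,v in(('side',b),('scene',c)):
  for q in trace(n,'block_mid')[:1]: r=fit('block_mid',[(v,q['mask'])],np.radians([75,70]),z=z);print(n,'block',q['p'],q['at'],r[0][:2],np.degrees(r[0][2]),r[1])
E
```

```text
[ 0.6277 -0.1539  0.12  ] -14.766176701112073
t 38.7 meas [ 0.6275 -0.1544  0.1195] yaw -14.81 cmd [ 0.6277 -0.1539  0.12  ] -14.77 F [-0.1 -0.5 -1.8] open 23.6 j [-24.  39.  84.  -0.  57.  -9.]
side block 0.73 [299.2, 163.5] [ 0.62742156 -0.15183584] 80.18431821288559 0.43978798389434814
scene block 0.64 [254.1, 266.8] [ 0.63071356 -0.12145472] 92.68314573732589 0.7128596305847168
```

View pics/w15.png

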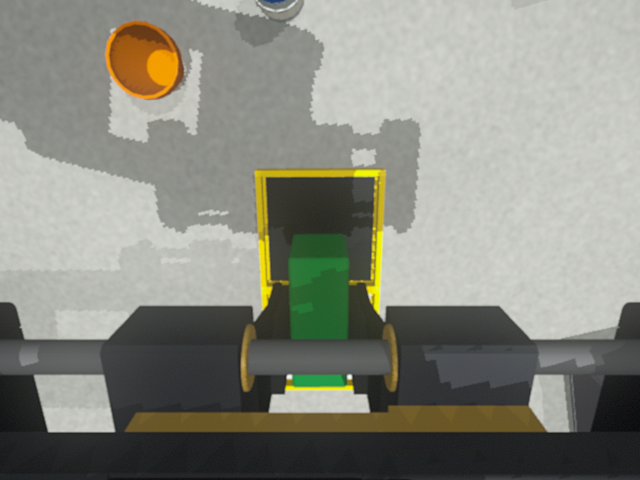

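View pics/s15.png

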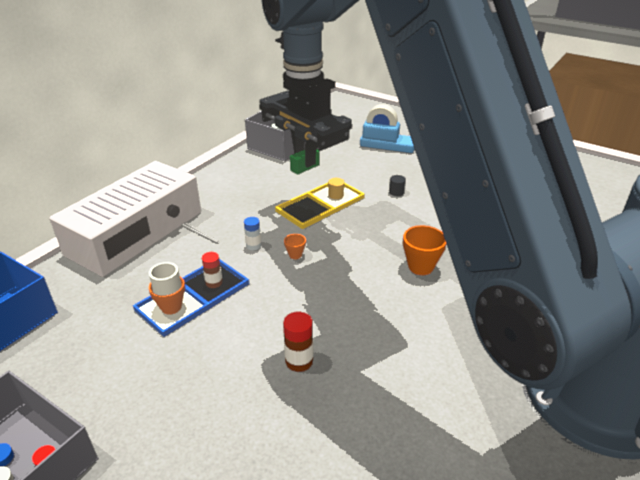

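The block is held flat and square to the tray. I lower it and release.

Request:
play_rows([
  [[0.01, 0, 0, 0, 0, 0, 0.016], [0.03, 0, 0, 0, 0, 0, 0.016], [0.052, 0, 0, 0, 0, 0, 0.016], [0.072, 0, 0, 0, 0, 0, 0.016], [0.088, 0, 0, 0, 0, 0, 0.016], [0.096, 0, 0, 0, 0, 0, 0.016], [0.1, 0, 0, 0, 0, 0, 0.016], [0.102, 0, 0, 0, 0, 0, 0.016], [0.1025, 0, 0, 0, 0, 0, 0.016], [0.1025, 0, 0, 0, 0, 0, 0.016], [0.1025, 0, 0, 0, 0, 0, 0.016]],
])

```text
time_s: 40.05
position: [0.6286, -0.1544, 0.0178]
tcp_rot: [[0.001, 0.255, 0.967], [-0.001, 0.967, -0.255], [-1.0, -0.0, 0.001]]
force: [-0.6, -0.5, -1.7]
opening: 0.272
```

Request:
play_rows([
  [[0, 0, 0, 0, 0, 0, 0.025], [0, 0, 0, 0, 0, 0, 0.028], [0, 0, 0, 0, 0, 0, 0.034], [0, 0, 0, 0, 0, 0, 0.04], [0, 0, 0, 0, 0, 0, 0.044], [0, 0, 0, 0, 0, 0, 0.044]],
])

```text
time_s: 40.65
position: [0.6281, -0.1542, 0.017]
tcp_rot: [[-0.0, 0.255, 0.967], [0.0, 0.967, -0.255], [-1.0, 0.0, -0.0]]
force: [0.2, -0.5, -0.7]
opening: 0.494
```

Request:
play_rows([
  [[-0.01, 0, 0, 0, 0, 0, 0.044], [-0.03, 0, 0, 0, 0, 0, 0.044], [-0.06, 0, 0, 0, 0, 0, 0.044], [-0.09, 0, 0, 0, 0, 0, 0.044], [-0.12, 0, 0, 0, 0, 0, 0.044], [-0.15, 0, 0, 0, 0, 0, 0.044], [-0.165, 0, 0, 0, 0, 0, 0.044], [-0.17, 0, 0, 0, 0, 0, 0.044], [-0.17, 0, 0, 0, 0, 0, 0.044]],
])

```text
time_s: 41.55
position: [0.6284, -0.1543, 0.1881]
tcp_rot: [[0.002, 0.255, 0.967], [-0.001, 0.967, -0.255], [-1.0, -0.0, 0.002]]
force: [-1.1, 1.0, -0.3]
opening: 0.503
```

```bash
python3 plan.py did -.0675 0 0; python3 plan.py chk; python3 - <<'E'
from f import *
d=snap('wrist','w16.png');b=snap('side','s16.png');c=snap('scene','c16.png')
T={'b':(.637,.1747,-10.4),'y':(.6160,-.197,-14.8)}
for n,t,z in(('holder_center','b',.004),('sleeve_center','b',.0165),('amber_mid','b',.004),('brass_mid','y',.004),('block_mid','y',.004),('steelpuck_mid',None,0),('clearvial_mid',None,0)):
  for cn,v in(('wrist',d),('side',b),('scene',c)):
    best=None
    for q in trace(cn,n)[:3]:
        r=fit(n,[(v,q['mask'])],np.radians([75,70]) if n[:2]=='bl' else (0,),z=z)
        if best is None or r[1]<best[1]: best=r
    if best is None: print(n,cn,'none');continue
    p=best[0];o=''
    if t:
        X=T[t];a=np.radians(X[2]);e=p[:2]-X[:2];o=np.round([np.cos(a)*e[0]+np.sin(a)*e[1],-np.sin(a)*e[0]+np.cos(a)*e[1]],4)
    print(n,cn,p[:2].round(4),np.degrees(p[2:]).round(1),round(best[1],2),'tray:',o)
E
```

```text
[ 0.6277 -0.1539  0.1875] -14.766176701112073
t 41.55 meas [ 0.6284 -0.1543  0.1881] yaw -14.77 cmd [ 0.6277 -0.1539  0.1875] -14.77 F [-1.1  1.  -0.3] open 43.8 j [-24.  34.  81.   0.  65.  -9.]
holder_center wrist [ 0.3524 -0.1206] [] 0.1 tray: [-0.2266 -0.3419]
holder_center side [ 0.3385 -0.1118] [] 0.44 tray: [-0.2419 -0.3357]
holder_center scene [ 0.3412 -0.11  ] [] 0.31 tray: [-0.2395 -0.3334]
sleeve_center wrist none
sleeve_center side [0.6579 0.2102] [] 0.32 tray: [0.0141 0.0387]
sleeve_center scene [0.6366 0.2218] [] 0.29 tray: [-0.0089  0.0463]
amber_mid wrist none
amber_mid side [0.6309 0.1306] [] 0.06 tray: [ 0.002  -0.0445]
amber_mid scene [0.6273 0.1298] [] 0.07 tray: [-0.0014 -0.0459]
brass_mid wrist [ 0.6054 -0.2399] [] 0.11 tray: [ 0.0007 -0.0442]
brass_mid side [ 0.6069 -0.2392] [] 0.07 tray: [ 0.002  -0.0431]
brass_mid scene [ 0.6027 -0.2425] [] 0.05 tray: [-0.0012 -0.0473]
block_mid wrist [ 0.6274 -0.1539] [76.1] 0.04 tray: [-0.      0.0446]
block_mid side [ 0.6297 -0.1544] [75.6] 0.05 tray: [0.0024 0.0446]
block_mid scene [ 0.6261 -0.1553] [75.3] 0.05 tray: [-0.0009  0.0429]
steelpuck_mid wrist [ 0.5164 -0.3282] [] 0.74 tray: 
steelpuck_mid side [ 0.5041 -0.3328] [] 0.08 tray: 
steelpuck_mid scene [ 0.499  -0.3354] [] 0.07 tray: 
clearvial_mid wrist [0.6422 0.0025] [] 0.03 tray: 
clearvial_mid side [0.6459 0.0007] [] 0.08 tray: 
clearvial_mid scene [6.41e-01 6.00e-04] [] 0.05 tray:
```

View pics/w16.png

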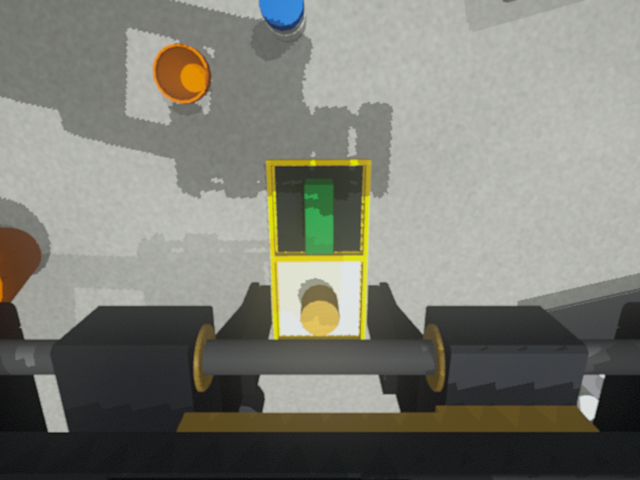

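View pics/s16.png

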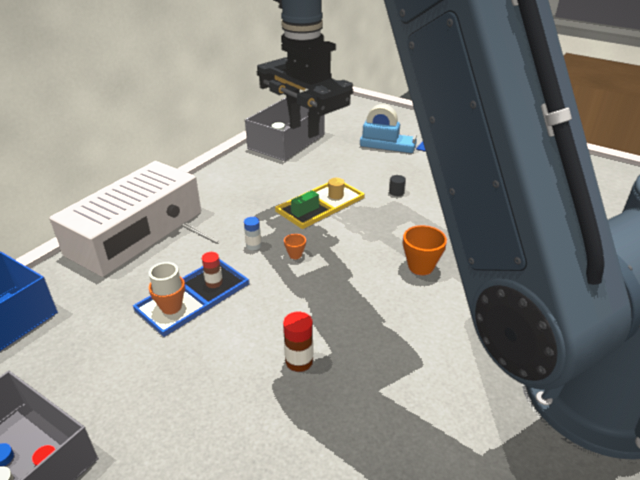

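View pics/c16.png

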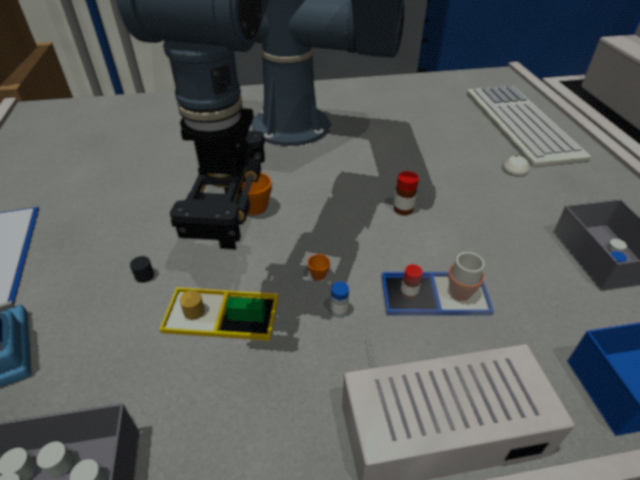

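Everything is in place in all three views. The sleeve fit is meaningless because its mask is cut by the cup, so I overlay the predicted nested outline instead.

```bash
python3 - <<'E'
from f import *
ims=[]
for n,(r,c) in(('side',(240,110)),('scene',(230,410))):
    d=snap(n);S=4;im=cv2.resize(d['pixels'][r:r+100,c:c+100],(400,400),interpolation=cv2.INTER_CUBIC)
    off=np.array({'side':(.6468,.2183),'scene':(.6432,.2183)}[n])
    for P,z,col in((M['sleeve_center'][80:],.0165,(0,255,0)),(M['holder_center'],.004,(255,0,255))):
        h=cv2.convexHull(proj(d,place(P,*off,z)).astype(np.float32));cv2.polylines(im,[np.round((h-[c,r]+.5)*S).astype(np.int32)],True,col,1)
    ims.append(im)
cv2.imwrite('pics/x17.png',np.hstack(ims)[...,::-1])
E
```

```text
(no output)
```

View pics/x17.png

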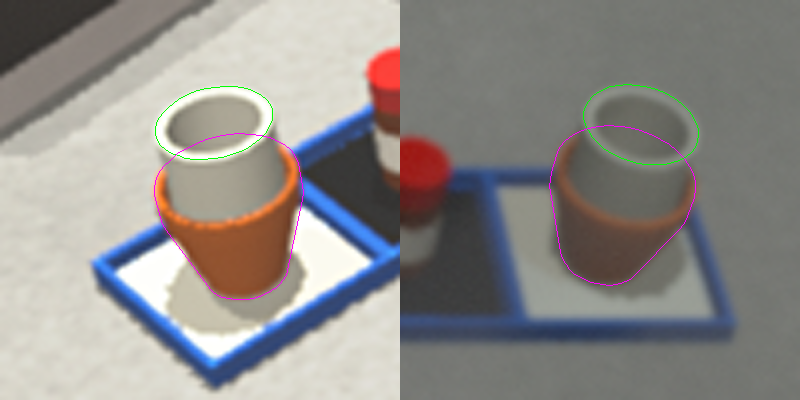

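The sleeve's top ring lies on the predicted outline in both views, so it is upright, at the right height and not jammed. I hand in.

```bash
python3 -c "
from rig import *
print(hand_in())"
```

```text
the job is handed in; nothing more can be done
None
```

I made up both kits in the order asked and handed the job in at about 42 s of the 144 s allowed. The gripper is open, about 0.17 m above the trays and touching nothing.

- **Blue tray:** The middle-sized orange cup is in the white-lined bay. The white sleeve was let go about 1.5 mm above its seat and dropped in under its own weight, with no pressing. The small amber vial is in the black-lined bay.
- **Yellow tray:** The brass puck is in the white-lined bay and the green block lies flat in the black-lined bay, square to the tray.

**Last checks:**
- **Position:** The vial, puck and block are within about 1–3 mm of their bay centres by the cameras that saw them. The cup measured within about 2–3 mm right after it was placed.
- **Nesting:** The sleeve's top ring sits where a loose, upright nesting should put it in both fixed views. It looked concentric with the cup from above.
- **Not to be moved:** The steel puck and blue-capped vial re-measure where they started, within the roughly 2 mm camera error.
- **Forces:** Every force I read was about 6 N or less.

**Checks that failed or disagreed:**
- **Camera offset:** The scene and side cameras differ by 3–4 mm, mostly in x. The wrist camera fell between them.
- **Failed fits:** In the last check the automatic fits for the cup and sleeve were no use. The cup fit picked up the large look-alike, and the cup hides part of the sleeve. I relied on the outline overlay instead. The wrist camera's steel puck fit was poor too, so the other two cameras decided that one.

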